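# Make up a meter-fitting kit in its nests

## Task

Make up the meter-fitting kit: set the screwdriver, the brass union, the white thread-tape roll and the grey register cup each into the wooden nest whose raised outline matches it in shape and size. Everything should stand flat on the felt inside its rim, the way up it was, and be let go; do not disturb the small metal bush and the marker that lie around them.

Things in the scene. Friction and masses are not known exactly. Their poses are not given: they have to be found in the camera images.
- screwdriver: Screwdriver with yellow handle, lying flat and steady, 24 (x) x 172 (y) x 24 (z) mm, about 0.09 kg. Origin: middle of its length, underside; y along it towards the handle end, z up. The handle is 24 mm wide and high, from y = -6 to +86 mm; the blade is a 6 mm rod, axis 12 mm up, from y = -6 to -86 mm. Goes in the oblong nest, either way round.
- union: Brass hexagonal union nut with a tailpiece standing up out of it, 29 x 33 x 50 mm, about 0.09 kg. Origin: centre of its underside, z up along the tailpiece. The nut is 29 mm across flats and reaches 16 mm high; the tailpiece is a tube of 20 mm diameter from 26 to 50 mm height. Belongs in the hexagonal nest, at any turn.
- ptfe_roll: White roll of thread tape lying flat, 48 mm diameter, 14 mm high, about 0.03 kg; no open hole to grip in. Origin: centre of its underside. Belongs in the small round nest.
- register_cup: Grey plastic cup with closed lid, tapering to 52 mm at the foot, standing up, 65 mm diameter round the lid (55 to 65 mm height), 65 mm high, about 0.11 kg. Origin: centre of its underside, z up. Belongs in the large round nest.
- nest_oblong: Oblong nest, base 62 (x) x 210 (y) mm, inside of rim 36 x 184 mm, long way along y. Fixed. Beech base plate 4 mm thick with a 1 mm grey felt floor (floor 5 mm above the bench) and a 6 mm wide raised rim whose top is 11 mm above the bench. Origin: underside centre, on the bench; z up.
- nest_hex: Hexagonal nest on a round base of 82 mm, inside of rim 42 mm across flats. Fixed. Beech base plate 4 mm thick with a 1 mm grey felt floor (floor 5 mm above the bench) and a 6 mm wide raised rim whose top is 11 mm above the bench. Origin: underside centre, on the bench; z up.
- nest_small_round: Small round nest, base 88 mm, inside of rim 58 mm diameter. Fixed. Beech base plate 4 mm thick with a 1 mm grey felt floor (floor 5 mm above the bench) and a 6 mm wide raised rim whose top is 11 mm above the bench. Origin: underside centre, on the bench; z up.
- nest_large_round: Large round nest, base 104 mm, inside of rim 74 mm diameter. Fixed. Beech base plate 4 mm thick with a 1 mm grey felt floor (floor 5 mm above the bench) and a 6 mm wide raised rim whose top is 11 mm above the bench. Origin: underside centre, on the bench; z up.
- bush: Bystander: small loose aluminium flanged bush standing among the parts, 24 mm diameter, 18 mm high. Origin: centre of its underside. To be left where it is.
- marker: Bystander: loose black paint marker with red cap lying behind the parts and nests, 16 x 136 x 18 mm. Origin: centre of its underside, y along it. To be left where it is.
Mind the look-alikes: they are no part of the job. What is shaped like the nest_small_round but blue, purple or turquoise is not meant.

How it is judged:
At the end, for the whole second after the job is handed in: Each part stands upright (within 0.15 rad) and at rest on the felt inside its matching nest: underside less than 4 mm above the felt, centre within 10 mm of the nest's centre (13 mm for the register cup), the screwdriver along its nest within 0.2 rad either way round (horizontal distance between screwdriver and nest_oblong below 0.01 m and z of screwdriver in the frame of nest_oblong below 0.009 m and angle between each of screwdriver, union, ptfe_roll, register_cup's own z axis and vertical below 0.15 rad and linear speed of each of screwdriver, union, ptfe_roll, register_cup below 0.02 m/s and angular speed of each of screwdriver, union, ptfe_roll, register_cup below 0.2 rad/s and horizontal distance between union and nest_hex below 0.01 m and z of union in the frame of nest_hex below 0.009 m and horizontal distance between ptfe_roll and nest_small_round below 0.01 m and z of ptfe_roll in the frame of nest_small_round below 0.009 m and horizontal distance between register_cup and nest_large_round below 0.013 m and z of register_cup in the frame of nest_large_round below 0.009 m and angle between the y axis of screwdriver and the y axis of nest_oblong, either way round below 0.2 rad); the robot touches nothing.
It fails at once if the bush is pushed more than 20 mm (distance of bush from where it was at the start of the episode above 0.02 m).
It fails at once if the marker is pushed more than 20 mm (distance of marker from where it was at the start of the episode above 0.02 m).
It also fails if it takes over 99 s, if anything falls off the work surface, if the arm or the gripper's body presses on something with over 40 N, if the wrist force passes 120 N, or if a joint passes its speed limit or range.

## Robot

A 6-joint arm with a two-finger parallel gripper is mounted at the origin on the work surface; the furniture and walls round the work are solid. World frame = base frame: x ahead of the robot, y to its left, z up, the work surface at z = 0. Lengths are in m, angles in rad, forces in N, time in s.
With the tool pointing down it reaches from about 0.425 to 0.95 m from the base axis. Payload 3.5 kg.
Tool frame: the origin (TCP) lies at the very end of the fingers, on their centre line; the grasp point (between the pads) lies 19 mm behind it; z points along the fingers, y is the line along which they close (so a half turn about z gives the same grasp; the last joint's range is limited). The gripper opens to 85 mm and grips with 20 to 120 N. Pads are 22 mm wide; open, the fingers measure 114 mm over their backs; the gripper's body (76 mm by 85 mm) begins 54 mm behind the grasp point. The pads swing forward as they close: fully open they stand 13 mm farther back than shut.
Start: joints at [-1.45, 0.286, 1.577, -0, 1.279, -0.15], TCP at [0.181, -0.65, 0.208] pointing down, gripper open.
Joint ranges: [-2.77, 2.77], [-0.9, 2.22], [0.21, 2.48], [-1.53, 4.67], [0.24, 2.81], [-2.84, 2.84]. Speed limits (rad/s): [2.79, 2.79, 3.14, 3.14, 3.14, 3.14].

## Interface

Orientations are given as a unit quaternion [x, y, z, w].
In Python, from plant import get_state, read_camera, sign_off, recognise gives the robot as it stands.
- The arm moves only by the tool arm_command, never from a script. Its argument "steps" is a list of rows, each an object with "translation": the shift along the tool's x, y, z scaled (see below), a list of three; "twist": the turn, a rotation vector about the tool's x, y, z scaled (see below), a list of three; "fingers": the opening, from -1 (shut) to 1 (fully open). In form: [{"translation": [x, y, z], "twist": [rx, ry, rz], "fingers": fingers}, ...]. A call has 1 to 5 rows; each row is the pose to reach, as a shift and turn from the pose commanded when the call began, along the tool's axes at that moment; what a row does not reach only later rows make up. The controller multiplies each number of a shift by 75 cm and each number of a turn by 60 degrees. A row lasts 1/8 s, in which the tool goes at most 62.5 mm and 10.7 degrees, less where a joint would pass 70% of its speed; a pose out of reach is approached as far as the arm can. A call with a number of a shift or a turn outside -1 to 1 is refused whole. A call with a gripper value outside its range is refused whole. The fingers move at their own pace and stop on an object; "grip_force" is the grip in N (left out, the last holds). Time passes only in rows, so rows that repeat a pose let the fingers close. It gives the time, the measured TCP pose, the force, the opening and the grip force at its end, in the units of the state.
- get_state(): the state, without advancing time (a new reading comes with each control period).
- read_camera(name): name is "side" or "top"; returns a dict with "pixels" (420x560x3 uint8, red, green, blue), "K" (3x3 intrinsics, pixels), "R" (3x3) and "t" (3): a world point X has camera coordinates R X + t. Camera axes: x right, y down, z forward; pixel columns grow to the right and rows downward; lengths in m; the calibration is good to about 2 mm. A picture is of the moment at which its call begins. There is no depth.
- sign_off(): hands the job in; it is judged then, once.
Trained networks look in a picture, given as the dict that the camera call returned (one of the last four; its "shot" number tells which), for a name from the list of things; names that differ only in an ending like _2 or _b are one class to them, and where a whole thing is asked for, a point or a joint stands for the part that bears it (a point fixed in the world has none). Each returns a list of dicts, best first, with "conf" (0 to 1); they miss things now and then, are a little off and sometimes report something else, mostly with a low value. They report only what shows in the picture. A call takes as long as a camera call. They do not tell look-alikes from the thing itself.
- recognise(picture, query): "point" ([row, column] in pixels, amid what is visible of it).
The state is a dict: "time": time; "qpos": joint angles; "dq": joint speeds; "joint_efforts": joint torques, N m; "eef_pos": TCP position; "tcp_rot": TCP orientation; "contact_force": force on the tool from outside, world axes, zero at the start; "wrist_torque": the same for the moment, N m; "opening": opening from 0.0 (shut) to 1.0 (fully open); "finger_force": force on a finger pad.
Only numpy, scipy, OpenCV 4.12 (cv2) and the standard library are available. Lean on these libraries where they do the work, as an engineer would, in place of code of your own. Each camera call takes 0.05 s, during which the arm holds its last target. There are 200 camera calls.

## Working session

There is one attempt and no reset: what is moved stays moved. The work goes in short steps, Python scripts to look and compute and a tool call to move; the robot and the scene stay as the last step left them, time stands still between calls to the robot, and variables do not carry over. Pictures are saved under pics/ and viewed, at most 14 in all, crops included, and the job is handed in when it is done.

Besides the shell and the picture viewer there is one more tool, called after "Emit:" as a command line: name --argument value ..., lists and objects as JSON in quotes. arm_command: Moves the arm, as the interface text tells. Shifts and turns lie within -1 to 1; 1 stands for 75 cm of shift or 60 degrees of turn. Its arguments: {"type":"object","properties":{"steps":{"type":"array"},"grip_force":{"type":"number"}},"required":["steps"]}

```bash
ls; mkdir -p pics; cat > h.py <<'E'
import numpy as np, cv2
from plant import get_state, read_camera, sign_off, recognise
def save(p,n): cv2.imwrite(f'pics/{n}.png',p['pixels'][:,:,::-1])
def ray(p,rc,z):
    K,R,t=map(np.array,(p['K'],p['R'],p['t']))
    d=R.T@np.linalg.inv(K)@np.array([rc[1],rc[0],1.]); c=-R.T@t
    return c+d*(z-c[2])/d[2]
def proj(p,X):
    K,R,t=map(np.array,(p['K'],p['R'],p['t'])); q=K@(R@np.array(X)+t); return q[1]/q[2],q[0]/q[2]
E
python3 - <<'E'
from h import *
print(get_state())
T=read_camera('top');S=read_camera('side');save(T,'top0');save(S,'side0')
for p in(T,S):print(np.round(-np.array(p['R']).T@p['t'],3))
for n,z in dict(screwdriver=.012,union=.04,ptfe_roll=.014,register_cup=.065,nest_oblong=.005,nest_hex=.005,nest_small_round=.005,nest_large_round=.005,bush=.018,marker=.018).items():
  for k,p in(('T',T),('S',S)):
    print(n,k,[(round(d['conf'],2),np.round(d['point']).astype(int).tolist(),np.round(ray(p,d['point'],z)[:2],3).tolist()) for d in recognise(p,n)])
E
```

```text
pics
{'time': 0.0, 'qpos': array([-1.45002568e+00,  2.87239750e-01,  1.57820829e+00,  1.67737239e-05,
        1.27859334e+00, -1.50027822e-01]), 'dq': array([2.85489920e-05, 4.26366882e-04, 1.57421947e-03, 1.40943332e-04,
       1.47127285e-04, 1.81471146e-04]), 'joint_efforts': array([ 1.24646420e-03, -4.05983591e+01, -2.92623800e+01,  1.79643615e-05,
        5.88315219e-03,  7.34153645e-06]), 'eef_pos': array([ 0.18048936, -0.64966866,  0.20638091]), 'tcp_rot': array([ 9.90847104e-01,  1.34983398e-01,  2.59376122e-05, -1.22411574e-03]), 'contact_force': array([-0.4892236 ,  0.16782209, -0.23458364]), 'wrist_torque': array([-0.02259399,  0.01215425,  0.00248159]), 'finger_force': 0.0, 'opening': 0.9987367427593645}
[0.18  0.083 1.449]
[ 0.141 -0.878  0.828]
screwdriver T [(0.73, [238, 408], [0.445, -0.285])]
screwdriver S [(0.82, [308, 320], [0.451, -0.273]), (0.7, [169, 242], [0.445, 0.318])]
union T [(0.56, [196, 416], [0.582, -0.305])]
union S [(0.58, [302, 386], [0.582, -0.328]), (0.45, [211, 265], [0.435, 0.062])]
ptfe_roll T [(0.48, [191, 354], [0.59, -0.101])]
ptfe_roll S [(0
[... 433 characters left out ...]
94, [261, 165], [0.314, 0.507]), (0.92, [188, 196], [0.567, 0.438]), (0.73, [144, 240], [0.736, 0.302]), (0.73, [281, 240], [0.265, 0.255]), (0.69, [184, 234], [0.588, 0.31])]
nest_small_round S [(0.88, [156, 331], [0.744, 0.303]), (0.71, [144, 267], [0.57, 0.446]), (0.65, [162, 292], [0.613, 0.315])]
nest_large_round T [(0.84, [227, 292], [0.456, 0.1])]
nest_large_round S [(0.9, [210, 266], [0.451, 0.106]), (0.7, [196, 311], [0.598, 0.123]), (0.58, [248, 339], [0.579, -0.105])]
bush T [(0.62, [214, 382], [0.519, -0.198])]
bush S [(0.54, [281, 337], [0.52, -0.218])]
marker T [(0.76, [147, 320], [0.74, 0.023]), (0.29, [227, 290], [0.452, 0.109])]
marker S [(0.73, [208, 373], [0.732, -0.003])]
```

View pics/top0.png

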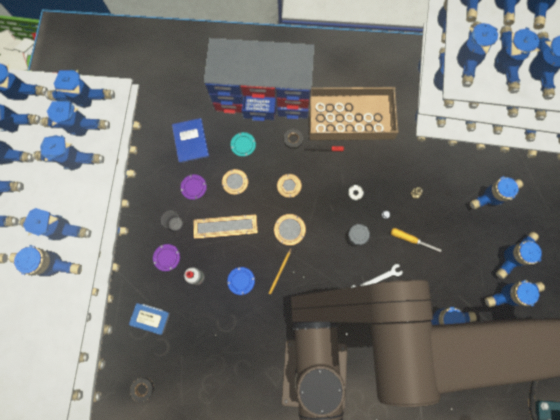

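View pics/side0.png

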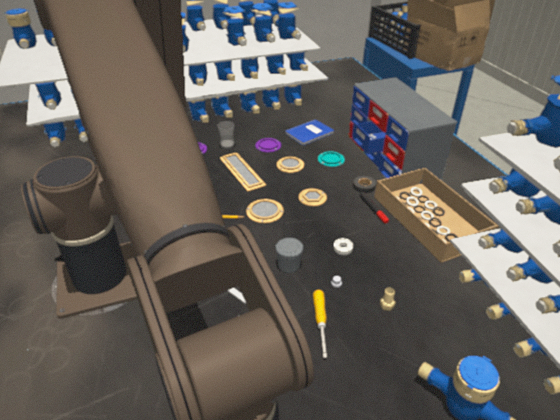

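```bash
python3 - <<'E'
from h import *
a=cv2.imread('pics/top0.png')
c1=cv2.resize(a[120:300,140:340],None,fx=4,fy=3.3*4/3.3,interpolation=cv2.INTER_CUBIC)[:600]
cv2.imwrite('pics/c1.png',cv2.resize(a[130:280,140:340],None,fx=4,fy=4,interpolation=cv2.INTER_CUBIC))
cv2.imwrite('pics/c2.png',cv2.resize(a[165:275,330:440],None,fx=5.4,fy=5.4,interpolation=cv2.INTER_CUBIC))
E
```

```text
(no output)
```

The top view shows the parts on the right: roll (191,356), union (193,417), bush (214,386), cup (235,359) and screwdriver (240,415). The nests are left of centre: hex (186,289), large round (229,290), oblong (226,225). Five candidates could be the small round nest: purple (186,193), purple (257,166), turquoise (143,243), blue (280,240) and beech (181,235). The beech one at (181,235) fits the wooden description, so I'm confirming it in a crop.

View pics/c1.png

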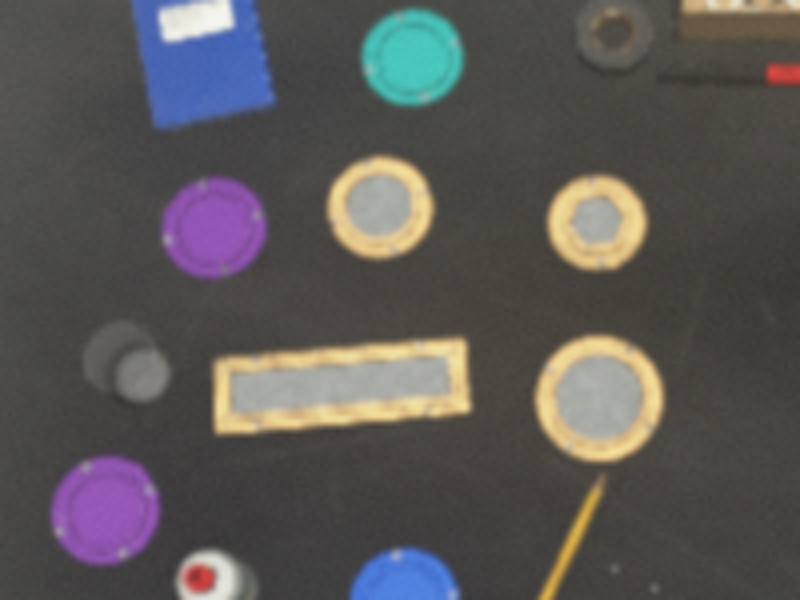

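View pics/c2.png

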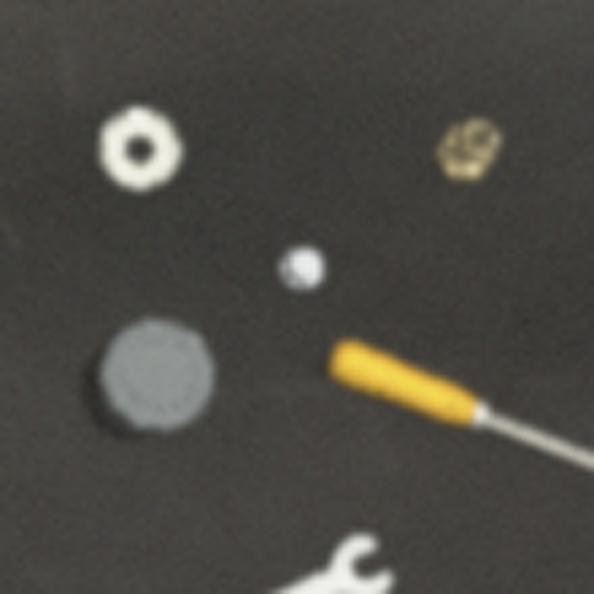

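The crops confirm that the beech nest at (181,235) is the small round one; the others are solid-coloured discs. Next I'm measuring precisely by segmentation.

```bash
cat > m.py <<'E'
from h import *
def blob(p,lo,hi,seed,r=14,close=3):
    h=cv2.cvtColor(p['pixels'],cv2.COLOR_RGB2HSV); m=cv2.inRange(h,np.array(lo),np.array(hi))
    w=np.zeros_like(m); cv2.circle(w,(int(seed[1]),int(seed[0])),r,255,-1); m&=w
    m=cv2.morphologyEx(m,cv2.MORPH_CLOSE,np.ones((close,close)))
    c=max(cv2.findContours(m,cv2.RETR_EXTERNAL,cv2.CHAIN_APPROX_NONE)[0],key=cv2.contourArea)
    return cv2.convexHull(c)[:,0,:].astype(np.float32)
def flat(p,c,z):  # contour -> world xy mm
    return np.array([ray(p,(v,u),z)[:2]*1000 for u,v in c],np.float32)
def cen(c):
    M=cv2.moments(c.reshape(-1,1,2)); return np.array([M['m10'],M['m01']])/M['m00']
E
python3 - <<'E'
from m import *
T=read_camera('top');S=read_camera('side')
for n,sT,sS,lo,hi,z,r in [
 ('hex',(186,289),(197,313),(8,50,90),(30,255,255),.004,18),
 ('small',(181,235),(164,291),(8,50,90),(30,255,255),.004,18),
 ('large',(229,290),(210,265),(8,50,90),(30,255,255),.004,22),
 ('oblong',(226,225),(170,243),(8,50,90),(30,255,255),.004,36),
 ('roll',(192,356),(246,343),(0,0,150),(180,70,255),.010,12),
 ('cup',(235,359),(243,290),(0,0,85),(180,60,220),.060,16),
 ('union',(194,417),(299,388),(8,60,70),(35,255,255),.025,14),
 ('bush',(214,386),(281,337),(0,0,130),(180,70,255),.012,10),
 ('handle',(236,404),(305,320),(15,120,120),(35,255,255),.014,24)]:
  for k,p,s in(('T',T,sT),('S',S,sS)):
    c=blob(p,lo,hi,s,r+(8 if k=='S' else 0)); w=flat(p,c,z); (x,y),(a,b),g=cv2.minAreaRect(w)
    bx=cv2.boxPoints(((x,y),(a,b),g)); e=max((bx[1]-bx[0],bx[2]-bx[1]),key=np.linalg.norm)
    print(n,k,'cen',cen(w).round(1),'rect',round(x,1),round(y,1),round(a),round(b),'longdir',round(float(np.degrees(np.arctan2(e[1],e[0]))),1))
E
```

```text
hex T cen [600.  121.6] rect 600.5 120.9 86 89 longdir -86.0
hex S cen [600.8 121. ] rect 600.6 120.8 86 90 longdir -80.8
small T cen [600.1 308.1] rect 600.6 307.9 94 94 longdir 23.7
small S cen [600.8 306.3] rect 600.7 304.6 100 91 longdir 70.3
large T cen [444.5 108.3] rect 447.3 109.1 112 110 longdir 49.0
large S cen [441.5 107.8] rect 443.5 112.2 114 122 longdir -38.3
oblong T cen [443.6 322.8] rect 443.5 323.5 72 218 longdir -81.0
oblong S cen [443.8 324.9] rect 443.6 325.8 71 228 longdir -81.0
roll T cen [ 589.7 -106.4] rect 589.7 -106.4 46 48 longdir -41.1
roll S cen [ 590.8 -104.2] rect 590.4 -105.4 57 46 longdir 65.0
cup T cen [ 437.2 -116.1] rect 436.9 -116.2 66 64 longdir 2.3
cup S cen [ 438.7 -113. ] rect 438.3 -113.1 70 67 longdir 34.0
union T cen [ 597.  -307.2] rect 596.9 -307.4 35 37 longdir -63.2
union S cen [ 600.3 -310. ] rect 599.8 -309.1 70 33 longdir 59.2
bush T cen [ 519.7 -210.3] rect 519.7 -209.5 21 24 longdir -86.0
bush S cen [ 520.7 -212.7] rect 519.9 -212.2 32 24 longdir 70.0
handle T cen [ 451.  -270.8] rect 450.9 -271.6 90 27 longdir 71.4
handle S cen [ 453.5 -266.8] rect 453.3 -266.1 93 26 longdir 70.3
```

```bash
python3 - <<'E'
from m import *
T=read_camera('top');S=read_camera('side')
for n,sT,sS,r,z in [('hex',(185,289),(197,313),7,.005),('small',(181,235),(164,291),11,.005),('large',(229,290),(210,265),14,.005),('oblong',(226,225),(170,243),34,.005)]:
  for k,p,s in(('T',T,sT),('S',S,sS)):
    # felt = unsaturated bright within the blob of wood
    h=cv2.cvtColor(p['pixels'],cv2.COLOR_RGB2HSV)
    try:
        m=cv2.inRange(h,np.array((0,0,105)),np.array((180,70,255)))
        nl,lab,st,_=cv2.connectedComponentsWithStats(m); l=lab[int(s[0]),int(s[1])]
        c=cv2.convexHull(max(cv2.findContours((lab==l).astype(np.uint8),0,1)[0],key=cv2.contourArea))[:,0,:].astype(np.float32)
        w=flat(p,c,z);(x,y),(a,b),g=cv2.minAreaRect(w);bx=cv2.boxPoints(((x,y),(a,b),g)); e=max((bx[1]-bx[0],bx[2]-bx[1]),key=np.linalg.norm)
        print(n,k,l,cen(w).round(1),'rect',round(x,1),round(y,1),round(a),round(b),round(float(np.degrees(np.arctan2(e[1],e[0]))),1))
    except Exception as ex: print(n,k,ex)
from scipy.spatial.transform import Rotation as R
s=get_state();print(R.from_quat(s['tcp_rot']).as_matrix().round(3))
E
```

```text
hex T 112 [601.2 121.7] rect 601.8 121.0 39 41 -86.0
hex S 918 [602.9 126.3] rect 603.6 126.3 30 39 -19.8
small T 107 [601.2 309.1] rect 601.3 308.9 55 55 75.0
small S 762 [604.  312.9] rect 603.8 313.3 42 52 -19.7
large T 143 [447.7 108.8] rect 447.7 108.3 68 70 -86.0
large S 939 [450.  112.6] rect 450.1 111.8 64 71 -19.8
oblong T 142 [443.5 325.5] rect 444.0 324.0 37 182 -80.9
oblong S 748 [446.2 329.6] rect 446.1 329.7 33 179 -81.1
[[ 0.964  0.267 -0.   ]
 [ 0.267 -0.964  0.   ]
 [ 0.    -0.    -1.   ]]
```

```bash
cat > w.py <<'E'
from h import *
from scipy.spatial.transform import Rotation as R
def RT(phi):
    c,s=np.cos(np.radians(phi)),np.sin(np.radians(phi)); return np.array([[c,s,0],[s,-c,0],[0,0,-1.]])
def plan(wps):
    s=get_state(); p=np.array(s['eef_pos']); M=R.from_quat(s['tcp_rot']).as_matrix()
    print('t',round(s['time'],2),'tcp',p.round(4),'open',round(s['opening'],3))
    for x,y,z,phi in wps:
        q=np.array([x,y,z]); N=RT(phi); d=M.T@(q-p); r=R.from_matrix(M.T@N).as_rotvec(degrees=True)
        print((x,y,z,phi),'shift',(d/.75).round(3).tolist(),'turn',(r/60).round(3).tolist(),'rows>=',round(max(np.linalg.norm(d)/.0625,np.linalg.norm(r)/10.7),1)); p,M=q,N
E
python3 - <<'E'
from w import *
plan([(.315,-.46,.2,50),(.4495,-.277,.15,71),(.4495,-.277,.008,71)])
E
```

```text
t 1.3 tcp [ 0.1806 -0.6504  0.2078] open 1.0
(0.315, -0.46, 0.2, 50) shift [0.241, -0.197, 0.01] turn [-0.0, -0.0, -0.575] rows>= 3.7
(0.4495, -0.277, 0.15, 71) shift [0.302, -0.019, 0.067] turn [0.0, 0.0, -0.35] rows>= 3.7
(0.4495, -0.277, 0.008, 71) shift [0.0, 0.0, 0.189] turn [0.0, 0.0, 0.0] rows>= 2.3
```

Emit:
arm_command --steps '[{"translation":[0.241,-0.197,0.01],"twist":[0,0,-0.575],"fingers":1},{"translation":[0.241,-0.197,0.01],"twist":[0,0,-0.575],"fingers":1},{"translation":[0.241,-0.197,0.01],"twist":[0,0,-0.575],"fingers":1},{"translation":[0.241,-0.197,0.01],"twist":[0,0,-0.575],"fingers":1},{"translation":[0.241,-0.197,0.01],"twist":[0,0,-0.575],"fingers":1}]' --grip_force 50

```text
time: 1.92
eef_pos: [0.3168, -0.4572, 0.2004]
tcp_rot: [0.905, 0.425, 0.0, -0.0]
contact_force: [-0.1, -0.8, 0.4]
opening: 1.001
finger_force: 0.0
```

Emit:
arm_command --steps '[{"translation":[0.302,-0.019,0.067],"twist":[0,0,-0.35],"fingers":0.2},{"translation":[0.302,-0.019,0.067],"twist":[0,0,-0.35],"fingers":0.2},{"translation":[0.302,-0.019,0.067],"twist":[0,0,-0.35],"fingers":0.2},{"translation":[0.302,-0.019,0.067],"twist":[0,0,-0.35],"fingers":0.2},{"translation":[0.302,-0.019,0.067],"twist":[0,0,-0.35],"fingers":0.2}]'

```text
time: 2.55
eef_pos: [0.4505, -0.2754, 0.1492]
tcp_rot: [0.813, 0.582, -0.0, -0.001]
contact_force: [-0.0, -1.0, -0.7]
opening: 0.601
finger_force: 0.0
```

Emit:
arm_command --steps '[{"translation":[0,0,0.155],"twist":[0,0,0],"fingers":0.2},{"translation":[0,0,0.188],"twist":[0,0,0],"fingers":0.2},{"translation":[0,0,0.188],"twist":[0,0,0],"fingers":0.2},{"translation":[0,0,0.188],"twist":[0,0,0],"fingers":0.2}]'

```text
time: 3.05
eef_pos: [0.4495, -0.2781, 0.0092]
tcp_rot: [0.814, 0.58, -0.0, -0.0]
contact_force: [0.4, 0.5, 1.2]
opening: 0.602
finger_force: 0.0
```

```bash
python3 - <<'E'
from h import *
S=read_camera('side');save(S,'s1')
a=S['pixels'][:,:,::-1][215:345,240:420];cv2.imwrite('pics/s1c.png',cv2.resize(a,None,fx=4,fy=4,interpolation=cv2.INTER_CUBIC))
s=get_state();print(s['eef_pos'],s['opening'],s['qpos'])
E
```

```text
[ 0.45077613 -0.27894331  0.01085314] 0.5979865651506827 [-7.45562161e-01  2.24560911e-01  2.05558925e+00 -2.02278350e-04
  8.58557113e-01 -4.12986611e-01]
```

View pics/s1c.png

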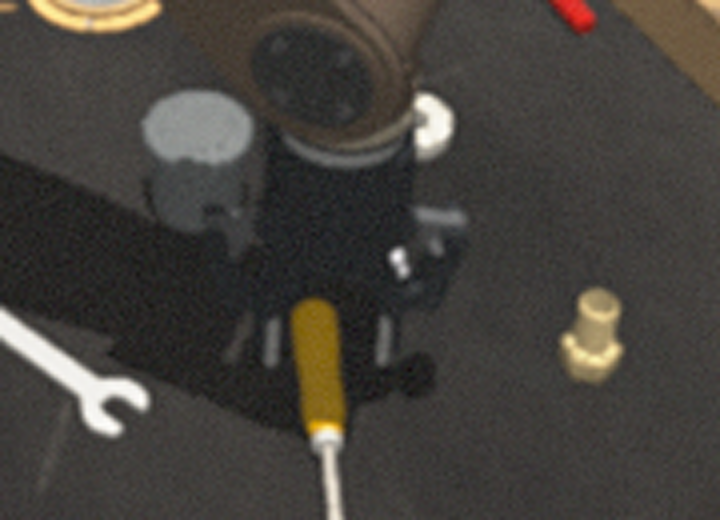

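The side crop shows the handle at (318,370), between the pads at (270,340) and (385,340). The bush at (398,262) is clear. Closing.

Emit:
arm_command --steps '[{"translation":[0,0,0.002],"twist":[0,0,0],"fingers":-1},{"translation":[0,0,0.002],"twist":[0,0,0],"fingers":-1},{"translation":[0,0,0.002],"twist":[0,0,0],"fingers":-1},{"translation":[0,0,0.002],"twist":[0,0,0],"fingers":-1}]'

```text
time: 3.6
eef_pos: [0.4501, -0.277, 0.008]
tcp_rot: [0.814, 0.581, 0.0, 0.0]
contact_force: [0.2, 0.3, -0.7]
opening: -0.0
finger_force: 0.0
```

Emit:
arm_command --steps '[{"translation":[0,0,0.002],"twist":[0,0,0],"fingers":-1},{"translation":[0,0,-0.06],"twist":[0,0,0],"fingers":-1},{"translation":[0,0,-0.12],"twist":[0,0,0],"fingers":-1},{"translation":[0,0,-0.12],"twist":[0,0,0],"fingers":-1}]'

```text
time: 4.1
eef_pos: [0.4524, -0.2792, 0.102]
tcp_rot: [0.814, 0.581, 0.001, 0.004]
contact_force: [0.2, -0.4, -0.0]
opening: -0.003
finger_force: 0.0
```

```bash
python3 - <<'E'
from w import *
from m import blob,flat,cen
S=read_camera('side');T=read_camera('top');save(S,'s2')
a=S['pixels'][:,:,::-1][180:345,220:420];cv2.imwrite('pics/s2c.png',cv2.resize(a,None,fx=4,fy=3.6,interpolation=cv2.INTER_CUBIC))
d=np.array([np.cos(np.radians(99)),np.sin(np.radians(99))])
g=np.array([.4437,.3245])+.032*d
print(g)
plan([(.555,-.04,.12,85),(.50,.20,.12,99),(g[0],g[1],.10,99),(g[0],g[1],.0145,99)])
E
```

```text
[0.4386941  0.35610603]
t 4.2 tcp [ 0.4498 -0.2769  0.0977] open -0.001
(0.555, -0.04, 0.12, 85) shift [0.344, 0.03, -0.03] turn [0.0, 0.0, -0.233] rows>= 4.2
(0.5, 0.2, 0.12, 99) shift [0.312, -0.101, 0.0] turn [0.0, 0.0, -0.233] rows>= 3.9
(np.float64(0.4386940971187126), np.float64(0.3561060268990444), 0.1, 99) shift [0.218, -0.048, 0.027] turn [0.0, 0.0, 0.0] rows>= 2.7
(np.float64(0.4386940971187126), np.float64(0.3561060268990444), 0.0145, 99) shift [0.0, 0.0, 0.114] turn [0.0, 0.0, 0.0] rows>= 1.4
```

View pics/s2c.png

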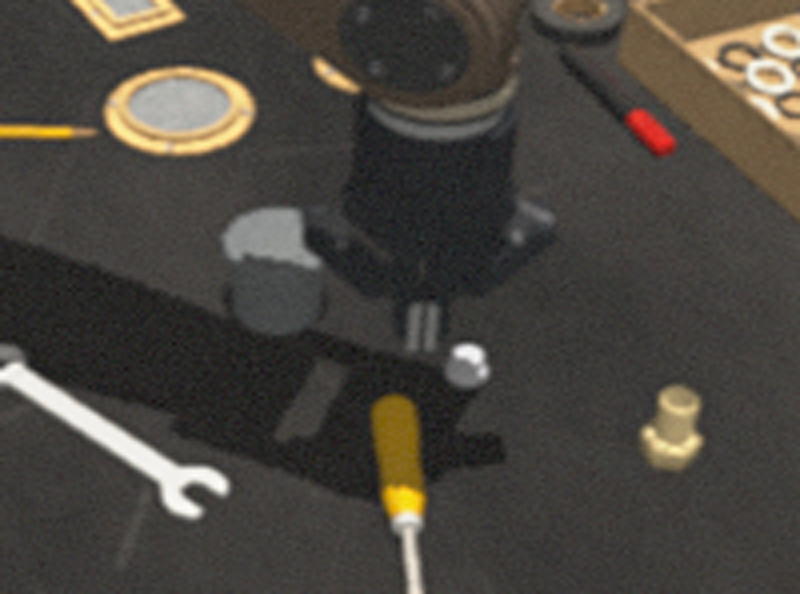

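The fingers closed on nothing: the handle is unmoved at about (305,320) and the shut fingertips show at about (277,326). I'm comparing the tool position in the image with the state.

```bash
python3 - <<'E'
from w import *
from m import blob,flat,cen
S=read_camera('side');s=get_state();p=s['eef_pos'];print(p,s['qpos'],s['opening'])
for dz in (0,.013,.019): print(dz,np.round(proj(S,p+[0,0,dz]),1))
for n,X in dict(grasp=(.450,-.277,.008),h=(.452,-.269,.012),grasphi=(.450,-.277,.025)).items(): print(n,np.round(proj(S,X),1))
a=S['pixels'][:,:,::-1].copy()
T=read_camera('top')
c=blob(S,(15,120,60),(35,255,255),(305,320),32);print('handle S',cen(flat(S,c,.012)),c.min(0),c.max(0))
c=blob(T,(15,120,60),(35,255,255),(236,404),24);print('handle T',cen(flat(T,c,.012)))
h=a[255:325,290:360];r,cc=proj(S,p);cv2.drawMarker(a,(int(round(cc)),int(round(r))),(0,0,255),0,4,1)
cv2.imwrite('pics/s3.png',cv2.resize(a[245:330,270:370],None,fx=6,fy=6,interpolation=cv2.INTER_CUBIC))
E
```

```text
[ 0.44919986 -0.27632873  0.09648141] [-7.43995545e-01  8.58232732e-02  2.02575785e+00 -4.10916896e-06
  1.03195058e+00 -4.12686471e-01] 0.002406814640093951
0 [283.2 321.3]
0.013 [278.9 321.7]
0.019 [276.9 321.8]
grasp [310.7 319.6]
h [306.6 319.1]
grasphi [305.7 320. ]
handle S [ 453.46328464 -265.72236614] [312. 289.] [326. 323.]
handle T [ 463.89341108 -238.10980999]
```

View pics/s3.png

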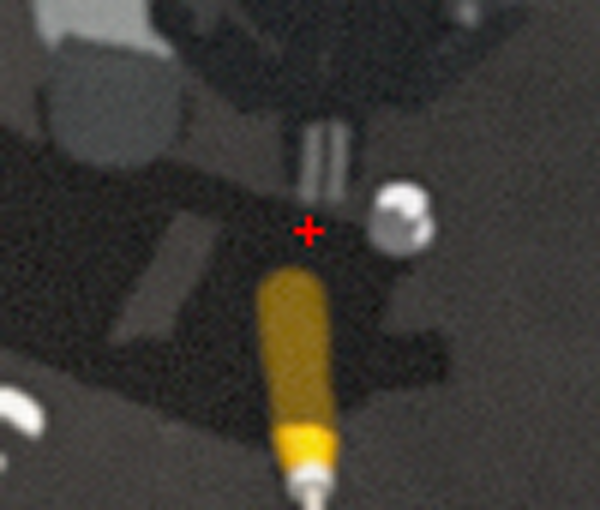

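```bash
python3 - <<'E'
from w import *
plan([(.52,-.31,.05,71)])
E
```

```text
t 4.3 tcp [ 0.4489 -0.2761  0.0959] open 0.004
(0.52, -0.31, 0.05, 71) shift [-0.012, 0.105, 0.061] turn [-0.003, -0.001, 0.0] rows>= 1.5
```

Emit:
arm_command --steps '[{"translation":[-0.012,0.105,0.061],"twist":[0,0,0],"fingers":-1},{"translation":[-0.012,0.105,0.061],"twist":[0,0,0],"fingers":-1},{"translation":[-0.012,0.105,0.061],"twist":[0,0,0],"fingers":-1}]'

```text
time: 4.68
eef_pos: [0.5204, -0.3101, 0.0481]
tcp_rot: [0.814, 0.581, -0.001, -0.003]
contact_force: [0.1, 0.2, -0.3]
opening: -0.001
finger_force: 0.0
```

```bash
python3 - <<'E'
from w import *
S=read_camera('side');s=get_state();p=s['eef_pos'];print(p,s['contact_force'])
r,cc=proj(S,p);print(r,cc)
a=S['pixels'][:,:,::-1].copy();cv2.drawMarker(a,(int(round(cc)),int(round(r))),(0,0,255),0,4,1)
r,cc=int(r),int(cc);cv2.imwrite('pics/s4.png',cv2.resize(a[r-60:r+30,cc-50:cc+50],None,fx=6,fy=6,interpolation=cv2.INTER_CUBIC))
print('crop origin',r-60,cc-50)
E
```

```text
[ 0.520175   -0.31002463  0.04924747] [-0.91558575  0.02241543 -0.56964882]
300.8221909615158 356.79372560438395
crop origin 240 306
```

View pics/s4.png

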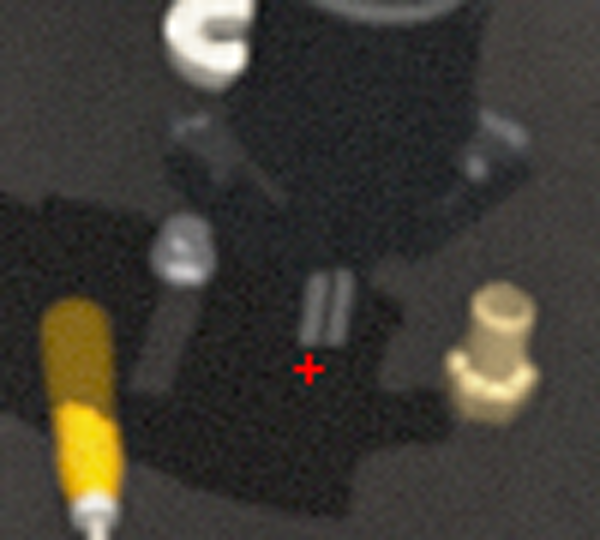

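The shut fingertips show about 3 px up and 3 px right of the projected TCP, so the reported pose looks offset. I'm touching the bench gently to calibrate z.

Emit:
arm_command --steps '[{"translation":[0,0,0.05],"twist":[0,0,0],"fingers":-1},{"translation":[0,0,0.056],"twist":[0,0,0],"fingers":-1},{"translation":[0,0,0.06],"twist":[0,0,0],"fingers":-1},{"translation":[0,0,0.06],"twist":[0,0,0],"fingers":-1}]'

```text
time: 5.22
eef_pos: [0.5218, -0.3115, 0.0081]
tcp_rot: [0.814, 0.581, 0.0, 0.001]
contact_force: [-0.2, -0.3, -0.1]
opening: -0.005
finger_force: 0.0
```

Emit:
arm_command --steps '[{"translation":[0,0,0.003],"twist":[0,0,0],"fingers":-1},{"translation":[0,0,0.003],"twist":[0,0,0],"fingers":-1}]'

```text
time: 5.48
eef_pos: [0.5216, -0.3113, 0.0051]
tcp_rot: [0.814, 0.581, 0.0, 0.0]
contact_force: [-0.0, -0.8, -0.4]
opening: -0.006
finger_force: 0.0
```

Emit:
arm_command --steps '[{"translation":[0,0,0.003],"twist":[0,0,0],"fingers":-1},{"translation":[0,0,0.003],"twist":[0,0,0],"fingers":-1}]'

```text
time: 5.72
eef_pos: [0.5213, -0.3109, 0.0021]
tcp_rot: [0.814, 0.581, -0.0, -0.0]
contact_force: [0.1, 0.1, -0.4]
opening: -0.001
finger_force: 0.0
```

Emit:
arm_command --steps '[{"translation":[0,0,0.004],"twist":[0,0,0],"fingers":-1},{"translation":[0,0,0.004],"twist":[0,0,0],"fingers":-1}]'

```text
time: 5.98
eef_pos: [0.5211, -0.3109, -0.0011]
tcp_rot: [0.814, 0.581, -0.0, -0.0]
contact_force: [0.4, -0.2, -0.3]
opening: -0.001
finger_force: 0.0
```

Emit:
arm_command --steps '[{"translation":[0,0,0.004],"twist":[0,0,0],"fingers":-1},{"translation":[0,0,0.004],"twist":[0,0,0],"fingers":-1}]'

```text
time: 6.22
eef_pos: [0.5212, -0.3109, -0.004]
tcp_rot: [0.814, 0.581, -0.0, -0.0]
contact_force: [-0.3, 0.6, -0.1]
opening: -0.002
finger_force: 0.0
```

No contact at a reported z of -4 mm, so the reported height is biased low. Continuing.

Emit:
arm_command --steps '[{"translation":[0,0,0.004],"twist":[0,0,0],"fingers":-1},{"translation":[0,0,0.004],"twist":[0,0,0],"fingers":-1}]'

```text
time: 6.48
eef_pos: [0.5212, -0.3109, -0.007]
tcp_rot: [0.814, 0.581, -0.0, -0.0]
contact_force: [-0.9, 0.5, 0.7]
opening: 0.0
finger_force: 0.0
```

Emit:
arm_command --steps '[{"translation":[0,0,0.003],"twist":[0,0,0],"fingers":-1},{"translation":[0,0,0.003],"twist":[0,0,0],"fingers":-1}]'

```text
time: 6.72
eef_pos: [0.5212, -0.311, -0.0092]
tcp_rot: [0.814, 0.581, -0.0, -0.0]
contact_force: [-0.5, 0.0, 0.1]
opening: -0.001
finger_force: 0.0
```

Emit:
arm_command --steps '[{"translation":[0,0,0.003],"twist":[0,0,0],"fingers":-1},{"translation":[0,0,0.003],"twist":[0,0,0],"fingers":-1}]'

```text
time: 6.98
eef_pos: [0.5212, -0.3109, -0.0114]
tcp_rot: [0.814, 0.581, -0.0, -0.0]
contact_force: [-0.3, -0.1, 0.5]
opening: 0.003
finger_force: 0.0
```

Emit:
arm_command --steps '[{"translation":[0,0,0.002],"twist":[0,0,0],"fingers":-1},{"translation":[0,0,0.002],"twist":[0,0,0],"fingers":-1}]'

```text
time: 7.22
eef_pos: [0.5213, -0.311, -0.0128]
tcp_rot: [0.814, 0.581, -0.0, -0.0]
contact_force: [-1.0, 0.3, -0.5]
opening: -0.004
finger_force: 0.0
```

Emit:
arm_command --steps '[{"translation":[0,0,0.002],"twist":[0,0,0],"fingers":-1},{"translation":[0,0,0.002],"twist":[0,0,0],"fingers":-1}]'

```text
time: 7.48
eef_pos: [0.5213, -0.311, -0.0143]
tcp_rot: [0.814, 0.581, -0.0, -0.0]
contact_force: [-0.3, 0.0, 0.2]
opening: 0.002
finger_force: 0.0
```

```bash
python3 - <<'E'
from w import *
S=read_camera('side');s=get_state();p=s['eef_pos'];print(p,s['contact_force'])
r,cc=proj(S,[p[0],p[1],0]);print(r,cc)
a=S['pixels'][:,:,::-1].copy();cv2.drawMarker(a,(int(round(cc)),int(round(r))),(0,0,255),0,4,1)
r,cc=int(r),int(cc);cv2.imwrite('pics/s5.png',cv2.resize(a[r-60:r+30,cc-50:cc+50],None,fx=6,fy=6,interpolation=cv2.INTER_CUBIC))
print('crop origin',r-60,cc-50)
E
```

```text
[ 0.52133155 -0.31103798 -0.01427826] [ 0.18715704 -0.05233752  0.93494675]
315.78577962518744 355.25000149121354
crop origin 255 305
```

View pics/s5.png

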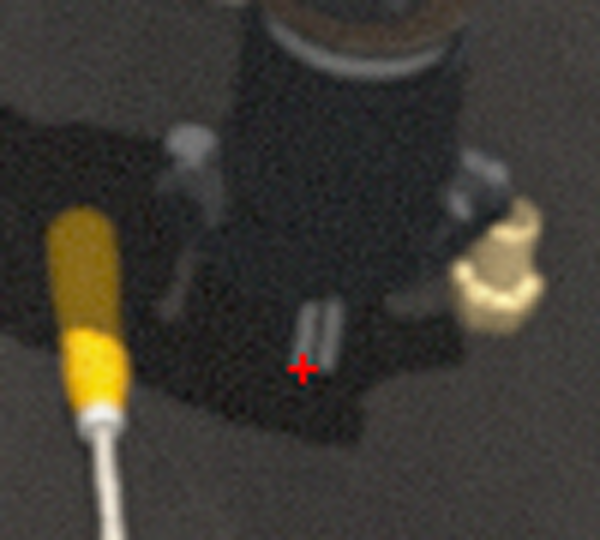

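Emit:
arm_command --steps '[{"translation":[0,0,0.002],"twist":[0,0,0],"fingers":-1},{"translation":[0,0,0.002],"twist":[0,0,0],"fingers":-1}]'

```text
time: 7.78
eef_pos: [0.5213, -0.311, -0.0159]
tcp_rot: [0.814, 0.581, -0.0, -0.0]
contact_force: [-1.3, -0.2, -0.3]
opening: 0.004
finger_force: 0.0
```

Emit:
arm_command --steps '[{"translation":[0,0,0.002],"twist":[0,0,0],"fingers":-1},{"translation":[0,0,0.002],"twist":[0,0,0],"fingers":-1}]'

```text
time: 8.02
eef_pos: [0.5213, -0.311, -0.0174]
tcp_rot: [0.814, 0.581, -0.0, -0.0]
contact_force: [0.4, -0.2, 0.4]
opening: -0.001
finger_force: 0.0
```

Emit:
arm_command --steps '[{"translation":[0,0,0.002],"twist":[0,0,0],"fingers":-1},{"translation":[0,0,0.002],"twist":[0,0,0],"fingers":-1}]'

```text
time: 8.28
eef_pos: [0.5213, -0.311, -0.0189]
tcp_rot: [0.814, 0.581, -0.0, -0.0]
contact_force: [-0.5, -0.3, -0.4]
opening: 0.002
finger_force: 0.0
```

Emit:
arm_command --steps '[{"translation":[0,0,0.002],"twist":[0,0,0],"fingers":-1},{"translation":[0,0,0.002],"twist":[0,0,0],"fingers":-1}]'

```text
time: 8.52
eef_pos: [0.5213, -0.311, -0.0203]
tcp_rot: [0.814, 0.581, -0.0, -0.0]
contact_force: [-1.0, 0.5, -0.1]
opening: 0.001
finger_force: 0.0
```

Emit:
arm_command --steps '[{"translation":[0,0,0.002],"twist":[0,0,0],"fingers":-1},{"translation":[0,0,0.002],"twist":[0,0,0],"fingers":-1}]'

```text
time: 8.78
eef_pos: [0.5213, -0.311, -0.0219]
tcp_rot: [0.814, 0.581, -0.0, -0.0]
contact_force: [0.4, 0.1, -0.4]
opening: -0.003
finger_force: 0.0
```

```bash
python3 - <<'E'
from w import *
s=get_state();print(s['eef_pos'],s['contact_force'],s['qpos'],s['joint_efforts'])
E
```

```text
[ 0.52128609 -0.31098244 -0.02185511] [ 0.38328177  0.12388789 -0.43610197] [-7.04907589e-01  4.23490434e-01  1.86787135e+00  3.84756835e-05
  8.50589543e-01 -3.73577872e-01] [-9.26923327e-03 -3.89623332e+01 -2.25411236e+01 -3.32712825e-04
 -5.50139011e-03 -1.24140485e-05]
```

```bash
python3 - <<'E'
from w import *
from scipy.optimize import least_squares
S=read_camera('side')
P=[((.4492,-.2763,.0965),(278.3,323.8)),((.5202,-.31,.0492),(297.5,360.2)),((.5213,-.311,-.0143),(317,357.5))]
f=lambda b:np.concatenate([np.array(proj(S,np.array(p)+b))-q for p,q in P])
r=least_squares(f,np.zeros(3));print(r.x,r.fun, np.sqrt(np.diag(np.linalg.inv(r.jac.T@r.jac))))
for z in(0,.01,.02): print(z,ray(S,(317,357.5),z))
a=S['pixels'][:,:,::-1];cv2.imwrite('pics/s6.png',cv2.resize(a[265:345,300:420],None,fx=6.6,fy=6.6,interpolation=cv2.INTER_CUBIC))
E
```

```text
[-0.00435749 -0.01681925  0.03193371] [ 0.42097163 -0.25067355 -0.39039633 -0.0183199  -0.04287986  0.28625195] [0.00883921 0.01416064 0.01881878]
0 [ 5.24469312e-01 -3.15733486e-01 -1.11022302e-16]
0.01 [ 0.51984131 -0.3225252   0.01      ]
0.02 [ 0.51521331 -0.32931691  0.02      ]
```

View pics/s6.png

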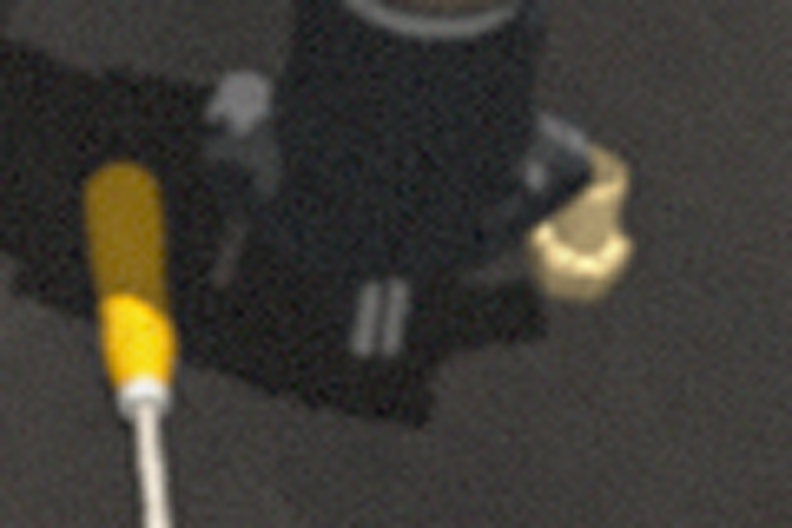

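Emit:
arm_command --steps '[{"translation":[0,0,0.003],"twist":[0,0,0],"fingers":-1},{"translation":[0,0,0.003],"twist":[0,0,0],"fingers":-1}]'

```text
time: 9.07
eef_pos: [0.5217, -0.3113, -0.0234]
tcp_rot: [0.814, 0.581, 0.0, 0.0]
contact_force: [-0.7, -0.0, 3.1]
opening: 0.003
finger_force: 1.7
```

Emit:
arm_command --steps '[{"translation":[0,0,0.003],"twist":[0,0,0],"fingers":-1},{"translation":[0,0,0.003],"twist":[0,0,0],"fingers":-1}]'

```text
time: 9.32
eef_pos: [0.5217, -0.3114, -0.0235]
tcp_rot: [0.814, 0.581, -0.0, -0.001]
contact_force: [-5.9, 4.5, 15.6]
opening: -0.003
finger_force: 7.4
```

Emit:
arm_command --steps '[{"translation":[0,0,0.003],"twist":[0,0,0],"fingers":-1},{"translation":[0,0,0.003],"twist":[0,0,0],"fingers":-1}]'

```text
time: 9.57
eef_pos: [0.5218, -0.3114, -0.0235]
tcp_rot: [0.814, 0.581, -0.001, -0.001]
contact_force: [-10.5, 7.3, 25.1]
opening: -0.002
finger_force: 13.0
```

Emit:
arm_command --steps '[{"translation":[0,0,-0.04],"twist":[0,0,0],"fingers":-1},{"translation":[0,0,-0.12],"twist":[0,0,0],"fingers":-1},{"translation":[0,0,-0.12],"twist":[0,0,0],"fingers":-1}]'

```text
time: 9.95
eef_pos: [0.525, -0.314, 0.0677]
tcp_rot: [0.814, 0.581, 0.001, 0.006]
contact_force: [-0.7, -0.6, 0.0]
opening: -0.005
finger_force: 0.0
```

```bash
python3 - <<'E'
from w import *
S=read_camera('side')
for p,q in [((.4492,-.2763,.0965),(278.3,323.8)),((.5202,-.31,.0492),(297.5,360.2)),((.5213,-.311,-.0143),(317,357.5)),((.5213,-.311,-.0219),(318.8,357.3))]:
    X=ray(S,q,p[2]+.0234); print(X.round(4),(X-p).round(4))
s=get_state();print(s['eef_pos'],s['qpos'])
# bar template/detection: grey bars bright on dark near predicted tip
p=s['eef_pos'];r,c=proj(S,p+[0,-.01,.0234]);r,c=int(r),int(c)
g=cv2.cvtColor(S['pixels'],cv2.COLOR_RGB2GRAY)[r-20:r+8,c-12:c+13];print(r-20,c-12);print(g)
E
```

```text
[ 0.4495 -0.2851  0.1199] [ 0.0003 -0.0088  0.0234]
[ 0.5197 -0.3215  0.0726] [-0.0005 -0.0115  0.0234]
[ 0.5203 -0.3219  0.0091] [-0.001  -0.0109  0.0234]
[ 0.5211 -0.321   0.0015] [-0.0002 -0.01    0.0234]
[ 0.52318703 -0.31253808  0.06465845] [-7.04817754e-01  2.94757855e-01  1.84701424e+00  3.28587457e-06
  9.93330270e-01 -3.73565153e-01]
272 350
[[ 37  37  33  33  27  33  36  41  39  38  29  33  35  35  29  40  40  23
   36  35  36  35  33  40  41]
 [ 31  41  36  40  45  31  41  36  35  44  30  36  37  41  33  33  40  40
   36  43  40  37  38  37  38]
 [ 39  43  35  32  41  37  31  33  41  44  36  35  45  42  24  30  34  24
   39  35  39  37  45  40  42]
 [ 37  37  38  37  39  37  36  42  42  40  36  41  39  38  36  30  27  36
   30  42  35  37  37  37  40]
 [ 41  45  42  35  45  42  40  34  39  40  38  45  32  42  38  32  38  40
   43  33  39  34  32  45  47]
 [ 46  35  39  40  45  50  42  39  38  35  36  36  40  32  32  30  42  33
   43  34  38  34  50  51  54]
 [ 56  53  53  53  57  55  44  38  42  43  40  33  38  47  44  49  53  47
   42  38  41  55  49  59  61]
 [ 60  57  6
[... 1493 characters left out ...]
28  33  32  33  18  28  28  31  35  32
   26  22  25  40  43  52  59]
 [ 30  37  36  33  41  35  30  30  27  31  35  28  31  31  37  33  33  38
   28  41  39  41  54  57  63]
 [ 37  36  34  42  38  31  30  39  33  32  26  29  40  40  34  36  33  38
   39  38  36  43  55  62  61]
 [ 35  30  30  25  40  34  38  36  35  23  37  34  36  30  32  32  30  35
   39  27  42  47  62  59  59]
 [ 35  22  41  33  32  39  31  40  19  44  38  30  36  31  38  32  39  33
   32  34  53  57  61  63  58]
 [ 38  29  31  36  35  34  35  35  25  28  33  34  35  37  26  29  29  34
   30  45  50  58  56  64  59]
 [ 31  30  31  37  30  37  35  38  35  36  31  33  33  34  28  45  30  40
   38  37  50  60  61  62  58]]
```

The bench touch shows that true tip z is the reported z plus 23.4 mm, with xy essentially right. I'm adding that correction and retrying the screwdriver.

```bash
sed -i "s/^    s=get_state(); p=np.array(s\['eef_pos'\])/    s=get_state(); p=np.array(s['eef_pos'])+[.0015,0,.0234]/" w.py; python3 - <<'E'
from w import *
plan([(.4495,-.277,.09,71),(.4495,-.277,.008,71)])
E
```

```text
t 10.0 tcp [ 0.5247 -0.3125  0.0881] open 0.001
(0.4495, -0.277, 0.09, 71) shift [0.012, -0.11, -0.003] turn [0.006, 0.002, 0.0] rows>= 1.3
(0.4495, -0.277, 0.008, 71) shift [0.0, 0.0, 0.109] turn [0.0, 0.0, 0.0] rows>= 1.3
```

Emit:
arm_command --steps '[{"translation":[0.012,-0.11,-0.003],"twist":[0,0,0],"fingers":0.2},{"translation":[0.012,-0.11,-0.003],"twist":[0,0,0],"fingers":0.2},{"translation":[0.012,-0.11,-0.003],"twist":[0,0,0],"fingers":0.2},{"translation":[0.012,-0.11,-0.003],"twist":[0,0,0],"fingers":0.2},{"translation":[0.012,-0.11,-0.003],"twist":[0,0,0],"fingers":0.2}]'

```text
time: 10.62
eef_pos: [0.4472, -0.2764, 0.0639]
tcp_rot: [0.814, 0.581, 0.0, 0.0]
contact_force: [-0.2, -0.5, 0.3]
opening: 0.598
finger_force: 0.0
```

```bash
python3 - <<'E'
from w import *
plan([(.4495,-.277,.008,71)])
E
```

```text
t 10.62 tcp [ 0.4487 -0.2764  0.0873] open 0.598
(0.4495, -0.277, 0.008, 71) shift [-0.0, 0.001, 0.106] turn [0.001, 0.0, 0.0] rows>= 1.3
```

Emit:
arm_command --steps '[{"translation":[0,0.001,0.07],"twist":[0,0,0],"fingers":0.2},{"translation":[0,0.001,0.106],"twist":[0,0,0],"fingers":0.2},{"translation":[0,0.001,0.106],"twist":[0,0,0],"fingers":0.2},{"translation":[0,0.001,0.106],"twist":[0,0,0],"fingers":0.2}]'

```text
time: 11.12
eef_pos: [0.4481, -0.2769, -0.0146]
tcp_rot: [0.814, 0.581, 0.0, 0.001]
contact_force: [0.0, -0.4, 0.3]
opening: 0.6
finger_force: 0.0
```

Emit:
arm_command --steps '[{"translation":[0,0,0],"twist":[0,0,0],"fingers":-1},{"translation":[0,0,0],"twist":[0,0,0],"fingers":-1},{"translation":[0,0,0],"twist":[0,0,0],"fingers":-1},{"translation":[0,0,0],"twist":[0,0,0],"fingers":-1}]' --grip_force 60

```text
time: 11.62
eef_pos: [0.4483, -0.2771, -0.0138]
tcp_rot: [0.814, 0.581, 0.0, 0.002]
contact_force: [-0.8, 1.2, 6.4]
opening: 0.264
finger_force: 61.6
```

Emit:
arm_command --steps '[{"translation":[0,0,-0.04],"twist":[0,0,0],"fingers":-1},{"translation":[0,0,-0.1],"twist":[0,0,0],"fingers":-1},{"translation":[0,0,-0.16],"twist":[0,0,0],"fingers":-1},{"translation":[0,0,-0.16],"twist":[0,0,0],"fingers":-1}]'

```text
time: 12.12
eef_pos: [0.4494, -0.2781, 0.109]
tcp_rot: [0.814, 0.581, 0.001, 0.005]
contact_force: [0.7, -1.0, -0.6]
opening: 0.264
finger_force: 60.8
```

```bash
python3 - <<'E'
from w import *
from m import *
S=read_camera('side')
c=blob(S,(15,120,60),(35,255,255),(265,322),40); w=flat(S,c,.135); print(cen(c),c.min(0),c.max(0),cen(w))
plan([(.54,-.04,.13,85),(.49,.20,.13,99),(.4387,.356,.10,99),(.4387,.356,.015,99)])
E
```

```text
[323.38622754 268.41067864] [318. 251.] [330. 284.] [ 454.15553867 -270.31385179]
t 12.18 tcp [ 0.4494 -0.2768  0.1296] open 0.264
(0.54, -0.04, 0.13, 85) shift [0.338, 0.012, -0.001] turn [0.003, 0.002, -0.233] rows>= 4.1
(0.49, 0.2, 0.13, 99) shift [0.313, -0.094, 0.0] turn [0.0, 0.0, -0.233] rows>= 3.9
(0.4387, 0.356, 0.1, 99) shift [0.216, -0.035, 0.04] turn [0.0, 0.0, 0.0] rows>= 2.7
(0.4387, 0.356, 0.015, 99) shift [0.0, 0.0, 0.113] turn [0.0, 0.0, 0.0] rows>= 1.4
```

Held and lifted. Carrying it to the oblong nest.

Emit:
arm_command --steps '[{"translation":[0.338,0.012,-0.001],"twist":[0,0,-0.233],"fingers":-1},{"translation":[0.338,0.012,-0.001],"twist":[0,0,-0.233],"fingers":-1},{"translation":[0.338,0.012,-0.001],"twist":[0,0,-0.233],"fingers":-1},{"translation":[0.338,0.012,-0.001],"twist":[0,0,-0.233],"fingers":-1},{"translation":[0.338,0.012,-0.001],"twist":[0,0,-0.233],"fingers":-1}]'

```text
time: 12.8
eef_pos: [0.537, -0.0351, 0.1027]
tcp_rot: [0.735, 0.678, -0.001, -0.002]
contact_force: [-0.6, -0.4, -1.7]
opening: 0.267
finger_force: 60.8
```

Emit:
arm_command --steps '[{"translation":[0.313,-0.094,0],"twist":[0,0,-0.233],"fingers":-1},{"translation":[0.313,-0.094,0],"twist":[0,0,-0.233],"fingers":-1},{"translation":[0.313,-0.094,0],"twist":[0,0,-0.233],"fingers":-1},{"translation":[0.313,-0.094,0],"twist":[0,0,-0.233],"fingers":-1},{"translation":[0.313,-0.094,0],"twist":[0,0,-0.233],"fingers":-1}]'

```text
time: 13.42
eef_pos: [0.4858, 0.2029, 0.1031]
tcp_rot: [0.648, 0.762, -0.001, -0.001]
contact_force: [-0.5, -0.0, -1.3]
opening: 0.267
finger_force: 60.8
```

Emit:
arm_command --steps '[{"translation":[0.216,-0.035,0.04],"twist":[0,0,0],"fingers":-1},{"translation":[0.216,-0.035,0.04],"twist":[0,0,0],"fingers":-1},{"translation":[0.216,-0.035,0.04],"twist":[0,0,0],"fingers":-1},{"translation":[0.216,-0.035,0.04],"twist":[0,0,0],"fingers":-1}]'

```text
time: 13.92
eef_pos: [0.4355, 0.3566, 0.0727]
tcp_rot: [0.649, 0.761, -0.002, -0.001]
contact_force: [-0.7, -0.7, -0.9]
opening: 0.264
finger_force: 60.8
```

```bash
python3 - <<'E'
from w import *
from m import *
plan([(.4387,.356,.03,99)])
S=read_camera('side');T=read_camera('top')
for d in (recognise(S,'screwdriver')+recognise(T,'screwdriver')): print(d)
for k,p in(('S',S),('T',T)):
    r,c=proj(p,(.4387,.356,.105))
    try:
        b=blob(p,(15,120,60),(35,255,255),(r,c),28); print(k,(r,c),cen(b),b.min(0),b.max(0))
    except Exception as e: print(k,e)
a=np.hstack([S['pixels'][90:240,160:310],T['pixels'][150:300,150:300]])[:,:,::-1];cv2.imwrite('pics/p1.png',cv2.resize(a,None,fx=2.6,fy=2.6,interpolation=cv2.INTER_CUBIC))
E
```

```text
t 13.93 tcp [0.437  0.3566 0.0961] open 0.264
(0.4387, 0.356, 0.03, 99) shift [-0.001, 0.003, 0.088] turn [-0.004, 0.002, 0.002] rows>= 1.1
{'point': [146.1, 240.7], 'conf': 0.44}
{'point': [218.0, 237.7], 'conf': 0.39}
S (np.float64(137.79265010459991), np.float64(235.35314729092605)) [236.08474576 140.50847458] [233. 133.] [241. 146.]
T max() iterable argument is empty
```

View pics/p1.png

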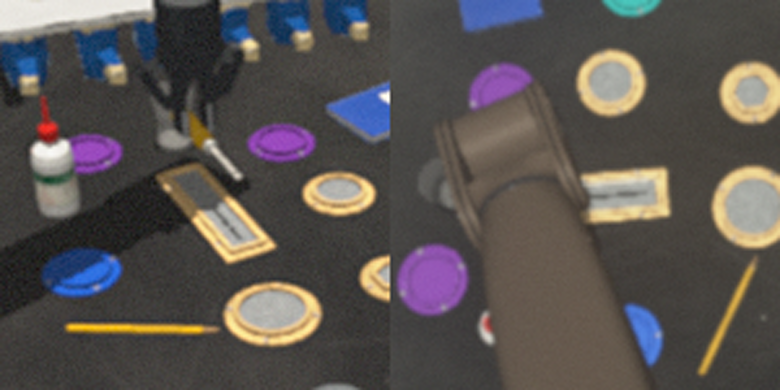

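The side view shows the screwdriver held level with its rod end at about (159,252), in line above the oblong nest. Checking the rod end against the expected position.

```bash
python3 - <<'E'
from w import *
S=read_camera('side');print(proj(S,(.4553,.240,.100)),proj(S,(.4553+.01,.240,.100)),proj(S,(.4553,.24,.11)))
g=S['pixels'][145:170,236:262].astype(int).sum(2)//3;print(g)
E
```

```text
(np.float64(157.1709587909763), np.float64(251.65337114972058)) (np.float64(156.5529439721935), np.float64(254.9378557930097)) (np.float64(154.23542433062917), np.float64(251.522741497881))
[[ 82  80 106 157 182 179 155 124  87  69  62  67  64  65  67  66  62  71
   73 105 132 140 120 115 131 135]
 [ 71  76  97 129 148 166 187 164 116  68  63  59  63  68  70  66  63  68
   73  95 123 137 118 105 109 126]
 [ 65  66  78  99 111 143 185 196 160 106  66  62  71  65  67  71  71  64
   58  80 114 135 136 122 106 101]
 [ 60  64  67  71  87 100 143 187 194 160  98  67  64  69  70  70  69  71
   67  72  91 110 126 134 127 107]
 [ 66  63  63  68  68  69  91 137 189 208 173 113  73  65  72  74  74  71
   70  68  71  83 102 121 135 126]
 [ 55  58  63  65  66  57  61  88 142 198 215 163  98  61  62  72  68  71
   69  64  68  69  73  93 100 113]
 [ 52  58  60  59  54  64  61  62  90 148 202 194 140  87  66  65  66  68
   68  70  65  66  63  68  72  82]
 [ 55  51  58  53  58  62  59  56  57  97 151 188 183 140  89  64  62  68
   71  71  72  69  73  70  63  69]
 [ 86  70  57  50  50  56  63  62  63 
[... 1115 characters left out ...]
38  34  37
   44  50  63  67  69  56  59  62]
 [ 78  80  81  80  87  81  81  92  96  97  94  76  50  37  29  37  36  38
   58  56  65  64  60  63  60  59]
 [ 83  82  83  81  83  79  83  89  95 101 110 117  96  62  34  40  50  52
   60  65  64  65  66  68  65  64]
 [ 81  79  82  81  83  84  81  83  85  95 134 169 159 123  79  60  64  66
   63  69  64  64  64  63  66  61]
 [ 84  84  86  83  86  84  85  80  84  97 133 175 197 189 149  93  64  64
   61  65  65  63  66  68  59  61]
 [ 88  85  86  82  84  83  84  81  91 132 150 159 190 211 200 149  97  63
   65  67  61  60  67  66  62  59]
 [ 88  84  82  79  81  84  79  80  97 148 165 155 167 202 210 197 148  93
   69  59  62  65  63  66  65  62]]
```

Emit:
arm_command --steps '[{"translation":[-0.001,0.003,0.05],"twist":[0,0,0],"fingers":-1},{"translation":[-0.001,0.003,0.088],"twist":[0,0,0],"fingers":-1},{"translation":[-0.001,0.003,0.088],"twist":[0,0,0],"fingers":-1}]'

```text
time: 14.55
eef_pos: [0.4379, 0.3541, 0.0068]
tcp_rot: [0.65, 0.76, -0.003, -0.001]
contact_force: [-0.8, 0.1, -0.0]
opening: 0.262
finger_force: 60.8
```

```bash
python3 - <<'E'
from w import *
from m import *
S=read_camera('side');plan([(.4387,.356,.0145,99)])
print(proj(S,(.4571,.2394,.034)),proj(S,(.4387,.356,.034)))
h=cv2.cvtColor(S['pixels'],cv2.COLOR_RGB2HSV);m=cv2.inRange(h,np.array((15,150,50)),np.array((33,255,255)))[140:200,210:280];print(S['pixels'][150:196,222:264].astype(int).sum(2)//3)
E
```

```text
t 14.6 tcp [0.4408 0.3551 0.032 ] open 0.259
(0.4387, 0.356, 0.0145, 99) shift [0.002, -0.003, 0.023] turn [-0.002, 0.001, -0.002] rows>= 0.3
(np.float64(175.8941928046922), np.float64(253.1210134356344)) (np.float64(157.40842877019568), np.float64(236.6784538359202))
[[ 58  60  48 ... 115 122 126]
 [ 60  59  56 ...  83  88  93]
 [ 63  56  64 ...  66  64  64]
 ...
 [ 57  53  58 ...  58  62  60]
 [ 57  57  52 ...  61  61  60]
 [ 56  58  59 ...  69  60  56]]
```

The rod end matches the prediction to within half a pixel, so the calibration holds here. Lowering.

Emit:
arm_command --steps '[{"translation":[0.001,-0.002,0.015],"twist":[0,0,0],"fingers":-1},{"translation":[0.001,-0.002,0.021],"twist":[0,0,0],"fingers":-1},{"translation":[0.001,-0.002,0.021],"twist":[0,0,0],"fingers":-1}]'

```text
time: 14.98
eef_pos: [0.4377, 0.3569, -0.0067]
tcp_rot: [0.65, 0.76, -0.0, -0.0]
contact_force: [-0.2, -0.1, -0.7]
opening: 0.264
finger_force: 60.8
```

Emit:
arm_command --steps '[{"translation":[0,0,0.002],"twist":[0,0,0],"fingers":-1},{"translation":[0,0,0.002],"twist":[0,0,0],"fingers":-1}]'

```text
time: 15.22
eef_pos: [0.4379, 0.357, -0.008]
tcp_rot: [0.65, 0.76, 0.0, 0.0]
contact_force: [0.2, 0.3, -1.1]
opening: 0.262
finger_force: 60.8
```

Emit:
arm_command --steps '[{"translation":[0,0,0.0015],"twist":[0,0,0],"fingers":-1},{"translation":[0,0,0.0015],"twist":[0,0,0],"fingers":-1}]'

```text
time: 15.48
eef_pos: [0.438, 0.3571, -0.0087]
tcp_rot: [0.65, 0.76, 0.0, 0.0]
contact_force: [-1.9, -0.2, 2.4]
opening: 0.261
finger_force: 61.1
```

Emit:
arm_command --steps '[{"translation":[0,0,0],"twist":[0,0,0],"fingers":0.1},{"translation":[0,0,0],"twist":[0,0,0],"fingers":0.1},{"translation":[0,0,0],"twist":[0,0,0],"fingers":0.1},{"translation":[0,0,-0.07],"twist":[0,0,0],"fingers":0.1},{"translation":[0,0,-0.15],"twist":[0,0,0],"fingers":0.1}]'

```text
time: 16.1
eef_pos: [0.4366, 0.3561, 0.1028]
tcp_rot: [0.65, 0.76, -0.002, -0.001]
contact_force: [1.1, -1.0, 0.6]
opening: 0.548
finger_force: 0.0
```

```bash
python3 - <<'E'
from w import *
from m import *
S=read_camera('side')
c=blob(S,(15,140,50),(33,255,255),proj(S,(.4374,.364,.02)),22); w=flat(S,c,.02);(x,y),(a,b),g=cv2.minAreaRect(w);print('handle',cen(w),a,b,g,'want',.4437*1000+40*np.cos(np.radians(99)),324.5+40*np.sin(np.radians(99)))
plan([(.52,.12,.16,80),(.56,-.13,.16,71),(.5985,-.3085,.12,71),(.5985,-.3085,.028,71)])
E
```

```text
handle [436.37055319 366.60687705] 27.30027198791504 100.61715698242188 8.845890998840332 want 437.44262139839077 364.0075336238055
t 16.15 tcp [0.4437 0.3595 0.137 ] open 0.548
(0.52, 0.12, 0.16, 80) shift [-0.331, 0.051, -0.032] turn [0.011, -0.006, 0.317] rows>= 4.0
(0.56, -0.13, 0.16, 71) shift [-0.319, 0.11, 0.0] turn [0.0, 0.0, 0.15] rows>= 4.1
(0.5985, -0.3085, 0.12, 71) shift [-0.208, 0.126, 0.053] turn [0.0, 0.0, 0.0] rows>= 3.0
(0.5985, -0.3085, 0.028, 71) shift [0.0, 0.0, 0.123] turn [0.0, 0.0, 0.0] rows>= 1.5
```

Screwdriver nested: the felt contact was felt, and the handle is within 3 mm of where it should be. On to the union.

Emit:
arm_command --steps '[{"translation":[-0.331,0.051,-0.032],"twist":[0,0,0.317],"fingers":0.1},{"translation":[-0.331,0.051,-0.032],"twist":[0,0,0.317],"fingers":0.1},{"translation":[-0.331,0.051,-0.032],"twist":[0,0,0.317],"fingers":0.1},{"translation":[-0.331,0.051,-0.032],"twist":[0,0,0.317],"fingers":0.1},{"translation":[-0.331,0.051,-0.032],"twist":[0,0,0.317],"fingers":0.1}]'

```text
time: 16.77
eef_pos: [0.516, 0.1141, 0.128]
tcp_rot: [0.768, 0.64, 0.001, 0.001]
contact_force: [0.1, 0.3, -0.2]
opening: 0.554
finger_force: 0.0
```

Emit:
arm_command --steps '[{"translation":[-0.319,0.11,0],"twist":[0,0,0.15],"fingers":0.1},{"translation":[-0.319,0.11,0],"twist":[0,0,0.15],"fingers":0.1},{"translation":[-0.319,0.11,0],"twist":[0,0,0.15],"fingers":0.1},{"translation":[-0.319,0.11,0],"twist":[0,0,0.15],"fingers":0.1},{"translation":[-0.319,0.11,0],"twist":[0,0,0.15],"fingers":0.1}]'

```text
time: 17.4
eef_pos: [0.5544, -0.1351, 0.1271]
tcp_rot: [0.816, 0.579, 0.0, 0.0]
contact_force: [-0.7, 0.9, -1.1]
opening: 0.545
finger_force: 0.0
```

Emit:
arm_command --steps '[{"translation":[-0.208,0.126,0.053],"twist":[0,0,0],"fingers":0.1},{"translation":[-0.208,0.126,0.053],"twist":[0,0,0],"fingers":0.1},{"translation":[-0.208,0.126,0.053],"twist":[0,0,0],"fingers":0.1},{"translation":[-0.208,0.126,0.053],"twist":[0,0,0],"fingers":0.1},{"translation":[-0.208,0.126,0.053],"twist":[0,0,0],"fingers":0.1}]'

```text
time: 18.02
eef_pos: [0.5923, -0.3085, 0.0867]
tcp_rot: [0.814, 0.581, 0.0, -0.001]
contact_force: [-0.3, -0.1, -0.7]
opening: 0.552
finger_force: 0.0
```

```bash
python3 - <<'E'
from w import *
from m import *
S=read_camera('side')
c=blob(S,(8,60,50),(35,255,255),(299,388),22);print(c.min(0),c.max(0))
best=None
from scipy.optimize import least_squares
t=c[c[:,1]<c[:,1].min()+6]; b=c[c[:,1]>c[:,1].max()-6]
# bottom tangent: lowest image row of nut bottom; column centre of nut + tube
h=cv2.cvtColor(S['pixels'],cv2.COLOR_RGB2HSV);m=cv2.inRange(h,np.array((8,60,50)),np.array((35,255,255)))
for r in range(284,314,2):
    k=np.where(m[r,370:406])[0]; print(r,(k.min()+370,k.max()+370) if len(k) else None,end=' ')
# predicted silhouette extents for centre guess
def sil(x,y):
    P=[]
    for rad,z0,z1 in((.0155,0,.016),(.010,.026,.05)):
        for a in np.arange(0,2*np.pi,.2):
            for z in(z0,z1): P.append(proj(S,(x+rad*np.cos(a),y+rad*np.sin(a),z)))
    P=np.array(P);return P.min(0)[::-1],P.max(0)[::-1]
print();print(sil(.5985,-.3085),sil(.597,-.307))
plan([(.5985,-.3085,.028,71)])
E
```

```text
[379. 287.] [395. 310.]
284 None 286 None 288 (np.int64(385), np.int64(393)) 290 (np.int64(384), np.int64(394)) 292 (np.int64(384), np.int64(394)) 294 (np.int64(384), np.int64(394)) 296 (np.int64(383), np.int64(394)) 298 (np.int64(381), np.int64(393)) 300 (np.int64(380), np.int64(394)) 302 (np.int64(379), np.int64(395)) 304 (np.int64(379), np.int64(395)) 306 (np.int64(381), np.int64(394)) 308 (np.int64(381), np.int64(392)) 310 (np.int64(383), np.int64(391)) 312 None 
(array([378.38915544, 287.13286595]), array([393.31318812, 310.9733179 ])) (array([377.47838499, 286.82757233]), array([392.38091778, 310.65538881]))
t 18.07 tcp [ 0.5939 -0.3083  0.1107] open 0.548
(0.5985, -0.3085, 0.028, 71) shift [0.002, 0.006, 0.11] turn [-0.001, -0.001, 0.001] rows>= 1.3
```

Emit:
arm_command --steps '[{"translation":[0.002,0.007,0.05],"twist":[0,0,0],"fingers":0.1},{"translation":[0.002,0.007,0.11],"twist":[0,0,0],"fingers":0.1},{"translation":[0.002,0.007,0.11],"twist":[0,0,0],"fingers":0.1},{"translation":[0.002,0.007,0.11],"twist":[0,0,0],"fingers":0.1}]'

```text
time: 18.58
eef_pos: [0.5989, -0.3103, 0.007]
tcp_rot: [0.814, 0.581, 0.0, 0.001]
contact_force: [-0.2, -0.0, 0.0]
opening: 0.55
finger_force: 0.0
```

Emit:
arm_command --steps '[{"translation":[0,0,0],"twist":[0,0,0],"fingers":-1},{"translation":[0,0,0],"twist":[0,0,0],"fingers":-1},{"translation":[0,0,0],"twist":[0,0,0],"fingers":-1},{"translation":[0,0,0],"twist":[0,0,0],"fingers":-1}]' --grip_force 50

```text
time: 19.08
eef_pos: [0.5994, -0.312, 0.0079]
tcp_rot: [0.814, 0.58, 0.001, 0.002]
contact_force: [0.7, 1.1, 7.0]
opening: 0.218
finger_force: 49.0
```

Emit:
arm_command --steps '[{"translation":[0,0,-0.05],"twist":[0,0,0],"fingers":-1},{"translation":[0,0,-0.13],"twist":[0,0,0],"fingers":-1},{"translation":[0,0,-0.13],"twist":[0,0,0],"fingers":-1},{"translation":[0,0,-0.13],"twist":[0,0,0],"fingers":-1}]'

```text
time: 19.58
eef_pos: [0.5974, -0.3109, 0.1026]
tcp_rot: [0.814, 0.58, -0.0, 0.0]
contact_force: [-0.4, -0.0, -1.5]
opening: 0.221
finger_force: 49.2
```

```bash
python3 - <<'E'
from w import *
plan([(.61,-.10,.135,71),(.601,.12,.135,71),(.601,.12,.06,71)])
E
```

```text
t 19.57 tcp [ 0.5989 -0.3109  0.126 ] open 0.221
(0.61, -0.1, 0.135, 71) shift [0.271, -0.078, -0.012] turn [-0.0, 0.0, -0.001] rows>= 3.4
(0.601, 0.12, 0.135, 71) shift [0.273, -0.107, 0.0] turn [0.0, 0.0, 0.0] rows>= 3.5
(0.601, 0.12, 0.06, 71) shift [0.0, 0.0, 0.1] turn [0.0, 0.0, 0.0] rows>= 1.2
```

Emit:
arm_command --steps '[{"translation":[0.271,-0.078,-0.012],"twist":[0,0,0],"fingers":-1},{"translation":[0.271,-0.078,-0.012],"twist":[0,0,0],"fingers":-1},{"translation":[0.271,-0.078,-0.012],"twist":[0,0,0],"fingers":-1},{"translation":[0.271,-0.078,-0.012],"twist":[0,0,0],"fingers":-1},{"translation":[0.271,-0.078,-0.012],"twist":[0,0,0],"fingers":-1}]'

```text
time: 20.2
eef_pos: [0.6072, -0.0974, 0.1091]
tcp_rot: [0.813, 0.582, -0.001, -0.002]
contact_force: [-0.7, 0.6, -0.6]
opening: 0.218
finger_force: 49.3
```

Emit:
arm_command --steps '[{"translation":[0.273,-0.107,0],"twist":[0,0,0],"fingers":-1},{"translation":[0.273,-0.107,0],"twist":[0,0,0],"fingers":-1},{"translation":[0.273,-0.107,0],"twist":[0,0,0],"fingers":-1},{"translation":[0.273,-0.107,0],"twist":[0,0,0],"fingers":-1},{"translation":[0.273,-0.107,0],"twist":[0,0,0],"fingers":-1}]'

```text
time: 20.82
eef_pos: [0.5988, 0.1208, 0.1099]
tcp_rot: [0.814, 0.581, -0.001, -0.001]
contact_force: [-0.1, -0.6, -0.4]
opening: 0.223
finger_force: 49.3
```

Emit:
arm_command --steps '[{"translation":[0,0,0.05],"twist":[0,0,0],"fingers":-1},{"translation":[0,0,0.1],"twist":[0,0,0],"fingers":-1},{"translation":[0,0,0.1],"twist":[0,0,0],"fingers":-1},{"translation":[0,0,0.1],"twist":[0,0,0],"fingers":-1}]'

```text
time: 21.32
eef_pos: [0.6006, 0.1187, 0.0372]
tcp_rot: [0.815, 0.58, 0.0, 0.0]
contact_force: [-0.2, 0.7, -0.2]
opening: 0.216
finger_force: 49.3
```

```bash
python3 - <<'E'
from w import *
plan([(.601,.1195,.0375,71)])
S=read_camera('side');h=cv2.cvtColor(S['pixels'],cv2.COLOR_RGB2HSV)
X=(.601,.121,.038);print(proj(S,X),proj(S,(.601,.121,.028)))
a=S['pixels'][:,:,::-1][160:225,270:355];cv2.imwrite('pics/u1.png',cv2.resize(a,None,fx=8,fy=8,interpolation=cv2.INTER_CUBIC))
E
```

```text
t 21.32 tcp [0.6021 0.1187 0.0606] open 0.216
(0.601, 0.1195, 0.0375, 71) shift [0.001, -0.002, 0.031] turn [0.001, -0.0, -0.002] rows>= 0.4
(np.float64(187.0414987229423), np.float64(312.831897489755)) (np.float64(189.83564909681), np.float64(312.68655927877114))
```

View pics/u1.png

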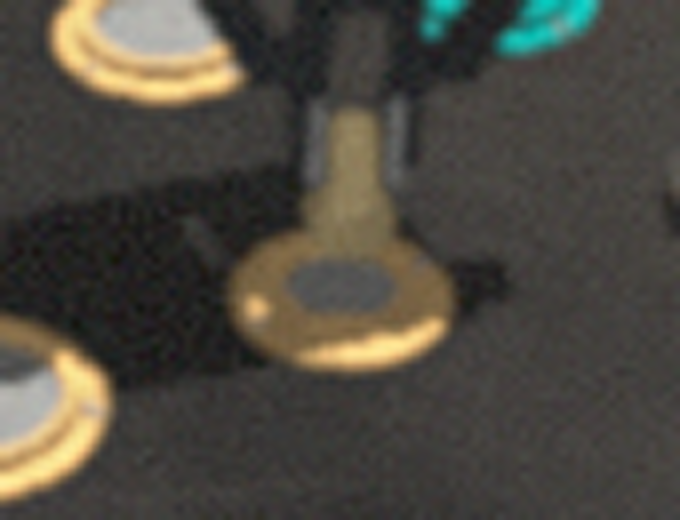

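The side crop shows the union's nut centre at about (351,235) over the hex nest centred at (342,300). It is about 3 mm too far in +x, so I'll trim that and lower.

Emit:
arm_command --steps '[{"translation":[0.001,-0.005,0.015],"twist":[0,0,0],"fingers":-1},{"translation":[0.001,-0.005,0.027],"twist":[0,0,0],"fingers":-1},{"translation":[0.001,-0.005,0.03],"twist":[0,0,0],"fingers":-1},{"translation":[0.001,-0.005,0.03],"twist":[0,0,0],"fingers":-1}]'

```text
time: 21.88
eef_pos: [0.5962, 0.122, 0.0138]
tcp_rot: [0.814, 0.58, -0.0, -0.0]
contact_force: [0.5, 0.1, -0.9]
opening: 0.219
finger_force: 49.3
```

Emit:
arm_command --steps '[{"translation":[0,0,0.0015],"twist":[0,0,0],"fingers":-1},{"translation":[0,0,0.0015],"twist":[0,0,0],"fingers":-1}]'

```text
time: 22.12
eef_pos: [0.5966, 0.1219, 0.013]
tcp_rot: [0.814, 0.58, 0.0, 0.0]
contact_force: [-0.5, -0.5, 0.2]
opening: 0.215
finger_force: 49.3
```

Emit:
arm_command --steps '[{"translation":[0,0,0.002],"twist":[0,0,0],"fingers":-1},{"translation":[0,0,0.002],"twist":[0,0,0],"fingers":-1}]'

```text
time: 22.38
eef_pos: [0.5968, 0.122, 0.0129]
tcp_rot: [0.814, 0.58, 0.0, 0.0]
contact_force: [-2.6, -0.3, 5.2]
opening: 0.218
finger_force: 49.9
```

```bash
python3 - <<'E'
from w import *
s=get_state();print(s['eef_pos'],s['contact_force'])
E
```

```text
[0.59678291 0.12199186 0.01288232] [-2.63280631 -0.28030421  5.24646393]
```

Contact came exactly at the predicted height. Releasing.

Emit:
arm_command --steps '[{"translation":[0,0,-0.001],"twist":[0,0,0],"fingers":0},{"translation":[0,0,-0.001],"twist":[0,0,0],"fingers":0},{"translation":[0,0,-0.001],"twist":[0,0,0],"fingers":0},{"translation":[0,0,-0.07],"twist":[0,0,0],"fingers":0},{"translation":[0,0,-0.15],"twist":[0,0,0],"fingers":0}]'

```text
time: 23.0
eef_pos: [0.5949, 0.1218, 0.1231]
tcp_rot: [0.814, 0.58, -0.002, -0.001]
contact_force: [0.7, 0.1, 0.1]
opening: 0.501
finger_force: 0.0
```

Emit:
arm_command --steps '[{"translation":[0,0,-0.02],"twist":[0,0,0],"fingers":0.6},{"translation":[0,0,-0.02],"twist":[0,0,0],"fingers":0.6}]'

```text
time: 23.25
eef_pos: [0.597, 0.1219, 0.14]
tcp_rot: [0.814, 0.58, 0.001, 0.001]
contact_force: [-0.2, 0.2, -0.2]
opening: 0.801
finger_force: 0.0
```

```bash
python3 - <<'E'
from w import *
S=read_camera('side')
for n in('union','nest_hex','ptfe_roll'): print(n,[(d['conf'],d['point']) for d in recognise(S,n)][:3])
print('exp union mid',proj(S,(.601,.121,.03)))
plan([(.61,-.05,.14,71),(.590,-.1055,.12,71),(.590,-.1055,.0075,71)])
E
```

```text
union [(0.7, [190.3, 309.8])]
nest_hex [(0.65, [195.4, 313.2])]
ptfe_roll [(0.59, [246.3, 342.6])]
exp union mid (np.float64(189.2788352752414), np.float64(312.71552204521157))
t 23.45 tcp [0.5961 0.1218 0.1593] open 0.803
(0.61, -0.05, 0.14, 71) shift [-0.21, 0.092, 0.026] turn [-0.004, 0.002, -0.001] rows>= 2.8
(0.59, -0.1055, 0.12, 71) shift [-0.079, -0.001, 0.027] turn [0.0, 0.0, 0.0] rows>= 1.0
(0.59, -0.1055, 0.0075, 71) shift [0.0, 0.0, 0.15] turn [0.0, 0.0, 0.0] rows>= 1.8
```

Emit:
arm_command --steps '[{"translation":[-0.21,0.092,0.026],"twist":[0,0,0],"fingers":0.6},{"translation":[-0.21,0.092,0.026],"twist":[0,0,0],"fingers":0.6},{"translation":[-0.289,0.091,0.053],"twist":[0,0,0],"fingers":0.6},{"translation":[-0.289,0.091,0.053],"twist":[0,0,0],"fingers":0.6},{"translation":[-0.289,0.091,0.053],"twist":[0,0,0],"fingers":0.6}]'

```text
time: 24.08
eef_pos: [0.5878, -0.1075, 0.0958]
tcp_rot: [0.816, 0.578, -0.002, -0.002]
contact_force: [-0.1, 0.9, 0.7]
opening: 0.8
finger_force: 0.0
```

Emit:
arm_command --steps '[{"translation":[0,0,0.06],"twist":[0,0,0],"fingers":0.6},{"translation":[0,0,0.11],"twist":[0,0,0],"fingers":0.6},{"translation":[0,0,0.11],"twist":[0,0,0],"fingers":0.6},{"translation":[0,0,0.11],"twist":[0,0,0],"fingers":0.6}]'

```text
time: 24.58
eef_pos: [0.591, -0.1047, 0.0175]
tcp_rot: [0.814, 0.581, 0.0, 0.0]
contact_force: [0.5, 0.0, 0.3]
opening: 0.802
finger_force: 0.0
```

```bash
python3 - <<'E'
from w import *
plan([(.590,-.1055,.0065,71)])
E
```

```text
t 24.57 tcp [ 0.5925 -0.1047  0.0409] open 0.802
(0.59, -0.1055, 0.0065, 71) shift [-0.002, -0.003, 0.046] turn [0.001, -0.0, 0.0] rows>= 0.6
```

Emit:
arm_command --steps '[{"translation":[-0.001,-0.004,0.03],"twist":[0,0,0],"fingers":0.6},{"translation":[-0.001,-0.004,0.046],"twist":[0,0,0],"fingers":0.6},{"translation":[-0.001,-0.004,0.046],"twist":[0,0,0],"fingers":0.6},{"translation":[-0.001,-0.004,0.046],"twist":[0,0,0],"fingers":0.6}]'

```text
time: 25.08
eef_pos: [0.588, -0.1052, -0.0168]
tcp_rot: [0.814, 0.58, 0.001, 0.001]
contact_force: [-0.4, -0.9, 0.1]
opening: 0.802
finger_force: 0.0
```

Emit:
arm_command --steps '[{"translation":[0,0,0],"twist":[0,0,0],"fingers":-1},{"translation":[0,0,0],"twist":[0,0,0],"fingers":-1},{"translation":[0,0,0],"twist":[0,0,0],"fingers":-1},{"translation":[0,0,0],"twist":[0,0,0],"fingers":-1}]' --grip_force 35

```text
time: 25.58
eef_pos: [0.588, -0.1053, -0.0166]
tcp_rot: [0.814, 0.58, 0.001, 0.001]
contact_force: [-1.0, 0.1, 5.6]
opening: 0.535
finger_force: 35.5
```

Emit:
arm_command --steps '[{"translation":[0,0,-0.03],"twist":[0,0,0],"fingers":-1},{"translation":[0,0,-0.09],"twist":[0,0,0],"fingers":-1},{"translation":[0,0,-0.16],"twist":[0,0,0],"fingers":-1},{"translation":[0,0,-0.16],"twist":[0,0,0],"fingers":-1},{"translation":[0,0,-0.16],"twist":[0,0,0],"fingers":-1}]'

```text
time: 26.2
eef_pos: [0.5865, -0.1048, 0.1015]
tcp_rot: [0.814, 0.58, -0.0, -0.0]
contact_force: [-0.3, 0.5, -0.9]
opening: 0.535
finger_force: 35.9
```

```bash
sed -i 's/\[.0015,0,.0234\]/[.003,0,.0234]/' w.py; python3 - <<'E'
from w import *
plan([(.61,.10,.135,71),(.6005,.308,.13,71),(.6005,.308,.045,71)])
E
```

```text
t 26.2 tcp [ 0.5895 -0.1048  0.1249] open 0.535
(0.61, 0.1, 0.135, 71) shift [0.267, -0.063, -0.013] turn [-0.001, 0.0, -0.001] rows>= 3.3
(0.6005, 0.308, 0.13, 71) shift [0.258, -0.102, 0.007] turn [0.0, 0.0, 0.0] rows>= 3.3
(0.6005, 0.308, 0.045, 71) shift [0.0, 0.0, 0.113] turn [0.0, 0.0, 0.0] rows>= 1.4
```

Emit:
arm_command --steps '[{"translation":[0.267,-0.063,-0.013],"twist":[0,0,0],"fingers":-1},{"translation":[0.267,-0.063,-0.013],"twist":[0,0,0],"fingers":-1},{"translation":[0.267,-0.063,-0.013],"twist":[0,0,0],"fingers":-1},{"translation":[0.267,-0.063,-0.013],"twist":[0,0,0],"fingers":-1},{"translation":[0.267,-0.063,-0.013],"twist":[0,0,0],"fingers":-1}]'

```text
time: 26.82
eef_pos: [0.6066, 0.1005, 0.1098]
tcp_rot: [0.814, 0.581, -0.001, -0.001]
contact_force: [0.7, -0.4, -0.5]
opening: 0.533
finger_force: 35.9
```

Emit:
arm_command --steps '[{"translation":[0.258,-0.102,0.007],"twist":[0,0,0],"fingers":-1},{"translation":[0.258,-0.102,0.007],"twist":[0,0,0],"fingers":-1},{"translation":[0.258,-0.102,0.007],"twist":[0,0,0],"fingers":-1},{"translation":[0.258,-0.102,0.007],"twist":[0,0,0],"fingers":-1},{"translation":[0.258,-0.102,0.007],"twist":[0,0,0],"fingers":-1}]'

```text
time: 27.45
eef_pos: [0.5985, 0.3067, 0.1055]
tcp_rot: [0.814, 0.581, -0.001, 0.0]
contact_force: [-0.2, -0.5, -0.2]
opening: 0.529
finger_force: 35.9
```

Emit:
arm_command --steps '[{"translation":[0,0,0.05],"twist":[0,0,0],"fingers":-1},{"translation":[0,0,0.113],"twist":[0,0,0],"fingers":-1},{"translation":[0,0,0.113],"twist":[0,0,0],"fingers":-1},{"translation":[0,0,0.113],"twist":[0,0,0],"fingers":-1}]'

```text
time: 27.95
eef_pos: [0.6, 0.3062, 0.0233]
tcp_rot: [0.815, 0.58, 0.001, 0.0]
contact_force: [0.0, 0.1, 0.9]
opening: 0.529
finger_force: 36.1
```

```bash
python3 - <<'E'
from w import *
from m import *
plan([(.6005,.308,.0155,71)])
S=read_camera('side');z=get_state()['eef_pos'][2]+.0234-.007
r,c=proj(S,(.6005,.308,z+.007));print('exp',r,c,'nest',proj(S,(.6005,.308,.005)))
h=cv2.cvtColor(S['pixels'],cv2.COLOR_RGB2HSV);m=cv2.inRange(h,np.array((0,0,120)),np.array((180,60,255)))
r,c=int(r),int(c);print(r-12,c-14)
for row in m[r-12:r+14,c-14:c+15]: print(''.join('#' if v else '.' for v in row))
E
```

```text
t 27.95 tcp [0.603  0.3062 0.0467] open 0.529
(0.6005, 0.308, 0.0155, 71) shift [0.001, -0.004, 0.042] turn [0.001, -0.001, -0.003] rows>= 0.5
exp 152.11689539504889 289.8085838655295 nest (np.float64(163.4904993845965), np.float64(289.64829106995165))
140 275
.............................
.............................
.............................
.............................
.............................
.............................
.............................
.............................
#..........#.#####...........
..........###########........
.........#############.......
.........############........
.........#############.......
.........#############.......
.........#############.......
.........#############.......
.........############........
..........###########........
............#######..........
.............................
.............................
.............................
.............................
.............................
.............................
.............................
```

The roll image is centred at about (153,290), matching the nest axis within 1–2 mm. Lowering.

Emit:
arm_command --steps '[{"translation":[0.001,-0.002,0.03],"twist":[0,0,0],"fingers":-1},{"translation":[0.001,-0.002,0.042],"twist":[0,0,0],"fingers":-1},{"translation":[0.001,-0.002,0.044],"twist":[0,0,0],"fingers":-1},{"translation":[0.001,-0.002,0.044],"twist":[0,0,0],"fingers":-1}]'

```text
time: 28.5
eef_pos: [0.5974, 0.309, -0.0114]
tcp_rot: [0.814, 0.58, 0.0, 0.0]
contact_force: [1.3, -0.8, 0.5]
opening: 0.53
finger_force: 36.1
```

Emit:
arm_command --steps '[{"translation":[0,0,0.0015],"twist":[0,0,0],"fingers":-1},{"translation":[0,0,0.0015],"twist":[0,0,0],"fingers":-1}]'

```text
time: 28.75
eef_pos: [0.5974, 0.309, -0.0115]
tcp_rot: [0.814, 0.58, -0.0, -0.0]
contact_force: [-3.1, -0.4, 4.8]
opening: 0.532
finger_force: 36.7
```

Emit:
arm_command --steps '[{"translation":[0,0,-0.001],"twist":[0,0,0],"fingers":0.6},{"translation":[0,0,-0.001],"twist":[0,0,0],"fingers":0.6},{"translation":[0,0,-0.001],"twist":[0,0,0],"fingers":0.6},{"translation":[0,0,-0.07],"twist":[0,0,0],"fingers":0.6},{"translation":[0,0,-0.15],"twist":[0,0,0],"fingers":1}]'

```text
time: 29.38
eef_pos: [0.5961, 0.3082, 0.0992]
tcp_rot: [0.814, 0.58, -0.002, -0.001]
contact_force: [0.7, 1.1, 0.6]
opening: 0.979
finger_force: 0.0
```

Emit:
arm_command --steps '[{"translation":[0,0,-0.04],"twist":[0,0,0],"fingers":1},{"translation":[0,0,-0.04],"twist":[0,0,0],"fingers":1}]'

```text
time: 29.62
eef_pos: [0.5997, 0.3096, 0.1343]
tcp_rot: [0.814, 0.58, 0.004, 0.001]
contact_force: [0.4, 0.6, -0.2]
opening: 1.0
finger_force: 0.0
```

```bash
python3 - <<'E'
from w import *
from m import *
S=read_camera('side')
c=blob(S,(0,0,190),(180,60,255),proj(S,(.6005,.308,.019)),12);w=flat(S,c,.017);print('roll',cen(w),cv2.minAreaRect(w))
plan([(.54,.12,.17,71),(.45,-.10,.17,71),(.438,-.1145,.13,71),(.438,-.1145,.042,71)])
E
```

```text
roll [578.77283608 308.73127349] ((579.41357421875, 308.2909240722656), (5.909126281738281, 9.649100303649902), 70.2769775390625)
t 29.68 tcp [0.601  0.309  0.1546] open 0.999
(0.54, 0.12, 0.17, 71) shift [-0.265, 0.005, -0.021] turn [0.002, -0.001, -0.001] rows>= 3.2
(0.45, -0.1, 0.17, 71) shift [-0.316, -0.018, 0.0] turn [0.0, 0.0, 0.0] rows>= 3.8
(0.438, -0.1145, 0.13, 71) shift [-0.023, -0.009, 0.053] turn [0.0, 0.0, 0.0] rows>= 0.7
(0.438, -0.1145, 0.042, 71) shift [0.0, 0.0, 0.117] turn [0.0, 0.0, 0.0] rows>= 1.4
```

Emit:
arm_command --steps '[{"translation":[-0.265,0.005,-0.021],"twist":[0,0,0],"fingers":1},{"translation":[-0.265,0.005,-0.021],"twist":[0,0,0],"fingers":1},{"translation":[-0.265,0.005,-0.021],"twist":[0,0,0],"fingers":1},{"translation":[-0.265,0.005,-0.021],"twist":[0,0,0],"fingers":1},{"translation":[-0.265,0.005,-0.021],"twist":[0,0,0],"fingers":1}]'

```text
time: 30.3
eef_pos: [0.5352, 0.1193, 0.1442]
tcp_rot: [0.815, 0.58, -0.001, -0.001]
contact_force: [0.2, 0.7, -0.2]
opening: 0.998
finger_force: 0.0
```

Emit:
arm_command --steps '[{"translation":[-0.316,-0.018,0],"twist":[0,0,0],"fingers":1},{"translation":[-0.316,-0.018,0],"twist":[0,0,0],"fingers":1},{"translation":[-0.316,-0.018,0],"twist":[0,0,0],"fingers":1},{"translation":[-0.316,-0.018,0],"twist":[0,0,0],"fingers":1},{"translation":[-0.339,-0.027,0.053],"twist":[0,0,0],"fingers":1}]'

```text
time: 30.92
eef_pos: [0.4369, -0.1165, 0.1086]
tcp_rot: [0.815, 0.58, 0.002, 0.004]
contact_force: [0.8, 0.7, -0.1]
opening: 1.005
finger_force: 0.0
```

Emit:
arm_command --steps '[{"translation":[0,0,0],"twist":[0,0,0],"fingers":1},{"translation":[0,0,0],"twist":[0,0,0],"fingers":1}]'

```text
time: 31.18
eef_pos: [0.435, -0.1131, 0.1066]
tcp_rot: [0.814, 0.581, 0.0, -0.0]
contact_force: [0.4, -0.4, 0.2]
opening: 1.002
finger_force: 0.0
```

```bash
python3 - <<'E'
from w import *
from m import *
S=read_camera('side');plan([(.438,-.1145,.042,71)])
a=S['pixels'][:,:,::-1];b=np.hstack([cv2.resize(a[225:285,250:330],(400,300),interpolation=2),cv2.resize(a[140:215,265:365],(400,300),interpolation=2)])
cv2.imwrite('pics/k1.png',b)
E
```

```text
t 31.23 tcp [ 0.4385 -0.1133  0.1306] open 0.996
(0.438, -0.1145, 0.042, 71) shift [-0.002, -0.0, 0.118] turn [0.001, -0.0, 0.001] rows>= 1.4
```

View pics/k1.png

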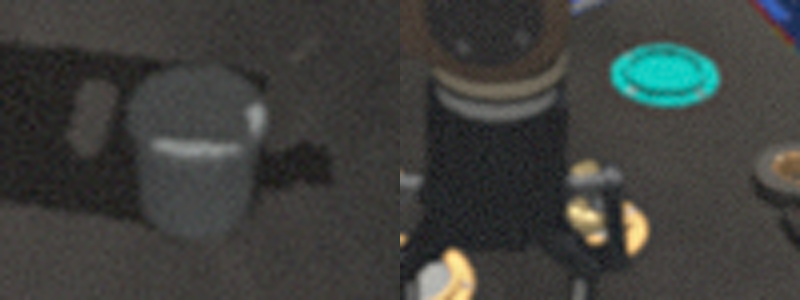

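The cup stands at about (258,289), with the gripper above it. Descending.

Emit:
arm_command --steps '[{"translation":[-0.002,0,0.05],"twist":[0,0,0],"fingers":1},{"translation":[-0.002,0,0.09],"twist":[0,0,0],"fingers":1},{"translation":[-0.002,0,0.118],"twist":[0,0,0],"fingers":1},{"translation":[-0.002,0,0.118],"twist":[0,0,0],"fingers":1},{"translation":[-0.002,0,0.118],"twist":[0,0,0],"fingers":1}]'

```text
time: 31.85
eef_pos: [0.4351, -0.1155, 0.0192]
tcp_rot: [0.814, 0.581, 0.001, 0.001]
contact_force: [0.1, 0.4, 0.9]
opening: 0.997
finger_force: 0.0
```

Emit:
arm_command --steps '[{"translation":[0,0,0],"twist":[0,0,0],"fingers":-1},{"translation":[0,0,0],"twist":[0,0,0],"fingers":-1},{"translation":[0,0,0],"twist":[0,0,0],"fingers":-1},{"translation":[0,0,0],"twist":[0,0,0],"fingers":-1}]' --grip_force 45

```text
time: 32.35
eef_pos: [0.435, -0.1161, 0.0197]
tcp_rot: [0.814, 0.58, 0.001, 0.001]
contact_force: [-0.3, 1.0, 4.3]
opening: 0.741
finger_force: 48.4
```

Emit:
arm_command --steps '[{"translation":[0,0,-0.03],"twist":[0,0,0],"fingers":-1},{"translation":[0,0,-0.09],"twist":[0,0,0],"fingers":-1},{"translation":[0,0,-0.09],"twist":[0,0,0],"fingers":-1},{"translation":[0,0,-0.09],"twist":[0,0,0],"fingers":-1}]'

```text
time: 32.85
eef_pos: [0.4332, -0.1153, 0.0851]
tcp_rot: [0.814, 0.58, 0.0, 0.0]
contact_force: [-0.3, 1.0, -1.3]
opening: 0.74
finger_force: 50.0
```

```bash
python3 - <<'E'
from w import *
plan([(.447,.108,.115,71),(.447,.108,.07,71)])
E
```

```text
t 32.85 tcp [ 0.4362 -0.1153  0.1085] open 0.74
(0.447, 0.108, 0.115, 71) shift [0.286, -0.084, -0.009] turn [0.0, -0.0, -0.001] rows>= 3.6
(0.447, 0.108, 0.07, 71) shift [0.0, 0.0, 0.06] turn [0.0, 0.0, 0.0] rows>= 0.7
```

Emit:
arm_command --steps '[{"translation":[0.286,-0.084,-0.009],"twist":[0,0,0],"fingers":-1},{"translation":[0.286,-0.084,-0.009],"twist":[0,0,0],"fingers":-1},{"translation":[0.286,-0.084,-0.009],"twist":[0,0,0],"fingers":-1},{"translation":[0.286,-0.084,-0.009],"twist":[0,0,0],"fingers":-1},{"translation":[0.286,-0.084,-0.009],"twist":[0,0,0],"fingers":-1}]'

```text
time: 33.48
eef_pos: [0.4423, 0.1099, 0.0903]
tcp_rot: [0.813, 0.582, -0.001, -0.001]
contact_force: [0.5, -0.3, -1.3]
opening: 0.741
finger_force: 49.8
```

Emit:
arm_command --steps '[{"translation":[0,0,0.03],"twist":[0,0,0],"fingers":-1},{"translation":[0,0,0.06],"twist":[0,0,0],"fingers":-1},{"translation":[0,0,0.06],"twist":[0,0,0],"fingers":-1},{"translation":[0,0,0.06],"twist":[0,0,0],"fingers":-1}]'

```text
time: 33.98
eef_pos: [0.444, 0.1073, 0.047]
tcp_rot: [0.815, 0.58, -0.0, -0.0]
contact_force: [0.3, 0.5, -0.9]
opening: 0.739
finger_force: 49.9
```

```bash
python3 - <<'E'
from w import *
plan([(.447,.1085,.0495,71)])
E
```

```text
t 33.98 tcp [0.447  0.1073 0.0704] open 0.739
(0.447, 0.1085, 0.0495, 71) shift [0.002, -0.001, 0.028] turn [-0.0, 0.0, -0.002] rows>= 0.3
```

Emit:
arm_command --steps '[{"translation":[0.001,0,0.02],"twist":[0,0,0],"fingers":-1},{"translation":[0.001,0,0.028],"twist":[0,0,0],"fingers":-1},{"translation":[0.001,0,0.028],"twist":[0,0,0],"fingers":-1},{"translation":[0.001,0,0.028],"twist":[0,0,0],"fingers":-1}]'

```text
time: 34.48
eef_pos: [0.4442, 0.1086, 0.026]
tcp_rot: [0.814, 0.58, -0.0, -0.0]
contact_force: [-0.6, -0.3, -0.1]
opening: 0.738
finger_force: 50.0
```

Emit:
arm_command --steps '[{"translation":[0,0,0.002],"twist":[0,0,0],"fingers":-1},{"translation":[0,0,0.002],"twist":[0,0,0],"fingers":-1}]'

```text
time: 34.72
eef_pos: [0.4445, 0.1086, 0.0248]
tcp_rot: [0.814, 0.58, 0.0, 0.0]
contact_force: [-0.7, -0.3, 1.3]
opening: 0.739
finger_force: 50.0
```

Emit:
arm_command --steps '[{"translation":[0,0,0],"twist":[0,0,0],"fingers":1},{"translation":[0,0,0],"twist":[0,0,0],"fingers":1},{"translation":[0,0,0],"twist":[0,0,0],"fingers":1},{"translation":[0,0,-0.07],"twist":[0,0,0],"fingers":1},{"translation":[0,0,-0.15],"twist":[0,0,0],"fingers":1}]'

```text
time: 35.35
eef_pos: [0.4429, 0.1085, 0.1369]
tcp_rot: [0.814, 0.58, -0.002, -0.001]
contact_force: [1.5, 0.1, 0.9]
opening: 0.996
finger_force: 0.0
```

Emit:
arm_command --steps '[{"translation":[-0.37,0,-0.05],"twist":[0,0,0],"fingers":1},{"translation":[-0.37,0,-0.05],"twist":[0,0,0],"fingers":1},{"translation":[-0.37,0,-0.05],"twist":[0,0,0],"fingers":1},{"translation":[-0.37,0,-0.05],"twist":[0,0,0],"fingers":1},{"translation":[-0.37,0,-0.05],"twist":[0,0,0],"fingers":1}]'

```text
time: 35.98
eef_pos: [0.3528, -0.1562, 0.1753]
tcp_rot: [0.815, 0.579, 0.0, 0.001]
contact_force: [1.0, -1.3, -0.5]
opening: 1.003
finger_force: 0.0
```

```bash
python3 - <<'E'
from w import *
from m import *
s=get_state();print(s['eef_pos'])
T=read_camera('top');S=read_camera('side')
def b(n,p,lo,hi,X,z,r):
    try:
        c=blob(p,lo,hi,proj(p,X),r);w=flat(p,c,z);rc=cv2.minAreaRect(w);print(n,cen(w).round(1),np.round(rc[1],0),round(rc[2],1))
    except Exception as e: print(n,e)
for k,p in(('T',T),('S',S)):
    b(k+' roll',p,(0,0,200),(180,45,255),(.6005,.308,.015),.015,11)
    b(k+' handle',p,(20,140,90),(33,255,255),(.4374,.364,.02),.02,20)
    b(k+' bush 519.7,-210.3/520.7,-212.7',p,(0,0,130),(180,70,255),(.52,-.211,.012),.012,10)
    for n,z in(('union',.03),('ptfe_roll',.015),('register_cup',.05),('marker',.01)):
        print(k,n,[(round(d['conf'],2),(ray(p,d['point'],z)[:2]*1000).round()) for d in recognise(p,n)][:2])
a=T['pixels'][:,:,::-1][165:250,190:310];c=S['pixels'][:,:,::-1][135:235,210:340]
cv2.imwrite('pics/f.png',np.hstack([cv2.resize(a,(400,283),interpolation=2),cv2.resize(c,(368,283),interpolation=2)]))
E
```

```text
[ 0.35275689 -0.15622608  0.1752944 ]
T roll [598.2 309.7] [48. 46.] 48.9
T handle [434.5 365.5] [20. 83.] 4.0
T bush 519.7,-210.3/520.7,-212.7 [ 519.7 -210.3] [21. 24.] 4.0
T union []
T ptfe_roll [(0.55, array([595., 295.]))]
T register_cup [(0.71, array([441., 103.]))]
T marker [(0.73, array([749.,  13.]))]
S roll [599. 313.] [48. 45.] 70.3
S handle [433.  381.7] [83. 26.] 89.7
S bush 519.7,-210.3/520.7,-212.7 [ 520.6 -212.7] [32. 24.] 70.0
S union [(0.45, array([594., 115.]))]
S ptfe_roll [(0.5, array([591., 307.]))]
S register_cup [(0.63, array([420.,  70.]))]
S marker [(0.48, array([742.,  -8.]))]
```

View pics/f.png

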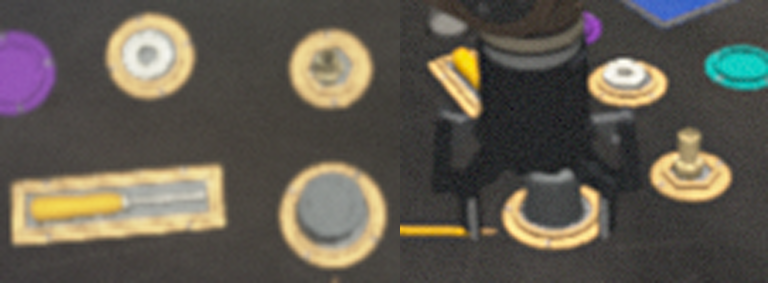

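The view shows all four parts seated: roll (150,55), union (330,68), screwdriver (115,205) and cup (333,205). The bush hasn't moved, and the arm is clear. Handing in.

```bash
python3 -c "
from h import *
print(sign_off())"
```

```text
the job is handed in; nothing more can be done
None
```

The screwdriver, union, tape roll and register cup are each set in their matching wooden nests and let go, the bush and marker were left alone, and the job was handed in at about 37 s of the 99 s; the sign-off gave no verdict.

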